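# Reset and lock a sprung hold-down screw on an optical table

### The job

Bring the hold-down screw of the small black C-frame onto the steel block that lies under it. First loosen its lock nut by swinging the nut's lever about an eighth of a turn counter-clockwise (seen from above) by the upright post at its end; then turn the black six-sided knob clockwise until the sprung foot is pressed about 2 mm up into its sleeve by the block; then swing the lever back clockwise and tighten it firmly by feel, with a pull of about 15 N on the post; wrenching it with well over 20 N would spoil it. Turn the knob only while the lock is loose, do not shift the block, leave the other things where they are, and let go at the end.

Things in the scene. Friction and masses are not known exactly. Their poses are not given: they have to be found in the camera images.
- stand: The fixed black C-frame, 150 x 100 mm base plate 12 mm thick, column on its -x side, arm 50 mm wide with its top 100 mm up. Origin: on the table, under the screw's vertical axis; z up, own -x towards the column. The block rests on the base plate.
- knob (a point): Centre of the black six-sided knob on top of the screw: 26 mm high, 32 mm across flats; its middle is about 164 mm above the table at the start and sinks as it turns clockwise. The point lies on the screw's axis and turns with the knob: two of the flats face its own +x and -x, the others every 60 degrees. Below it is a 16 mm stem; free height from knob to nut about 35 mm.
- screw (a joint): Turn of the screw and knob in rad, grows clockwise from above. Right-hand thread of coarse lead: the whole screw sinks 4.0 mm per rad (25 mm a turn). Stiff friction of 0.12 N m; it stays where it is left.
- foot: The round steel foot below the screw, 18 mm in diameter; origin: centre of its flat underside. It stands 6 mm out of the dark sleeve, and springs up into it at 7 N per mm, at most 5.5 mm. At the start it hangs 3 to 6 mm clear of the block.
- gauge: Loose ground steel block, 45 x 30 mm, 40 mm tall, lying on the base plate under the foot; origin: centre of its underside, so its top is 40 mm above it.
- post (a point): Middle of the upright round steel post at the end of the lock nut's lever: 12 mm in diameter, 36 mm tall (18 mm above and below this point), 72 mm from the screw's axis; foot of the post about 111 mm and top 147 mm above the table. The steel lever lies below it on top of the arm and swings about the screw's axis.
- lock (a joint): Swing of the lock nut's lever in rad, grows clockwise from above (tightening). About 0 is where the nut has met its seat, -1.3 the loosest. Which way the lever points then differs each time. Turning it takes about 0.6 N m (8 N at the post) all the way. It stays where it is left.
- clamp (a joint): How hard the nut is wound on its seat, a small elastic twist in rad: about 0 when loose or just snug (0.001 to 0.004 at the start). Once seated, pull beyond 7 N at the post (0.5 N m) winds it 0.0024 rad per N (30 N m per rad); up to 0.016 stays after letting go. A hand that grips the post and turns with it adds to the pull. Readings are noisy by about as much: judge by the force on the post.
- jar: Bystander: white plastic jar, 56 mm wide, 50 mm tall; origin under its centre.
- tray: Bystander: small red open tray, 75 x 60 x 30 mm; origin under its centre.
- offcut: Bystander: pale wood offcut, 90 x 35 x 30 mm; origin under its centre.
- fitting: Bystander: brass flanged fitting, 40 mm wide, 42 mm tall; origin under its centre.
Mind the look-alikes: they are no part of the job. What is meant by the gauge is not purple, and is the smaller of those in its own colour. Of the things shaped like the stand, the black one is meant.

How it is judged:
By the outcome, as a careful person would: the job done as asked, in the order asked, and still so for the second after the job is handed in, with the robot touching nothing.
It also fails if it takes over 72 s, if anything falls off the work surface, if the arm or the gripper's body presses on something with over 40 N, if the wrist force passes 120 N, or if a joint passes its speed limit or range.

### The arm

A 6-joint arm with a two-finger parallel gripper is mounted at the origin on the work surface. World frame = base frame: x ahead of the robot, y to its left, z up, the work surface at z = 0. Lengths are in m, angles in degrees, forces in N, time in s.
With the tool pointing down it reaches from about 0.4 to 0.825 m from the base axis. Payload 7 kg.
Tool frame: the origin (TCP) lies between the finger pads; the fingertips stand 19 mm ahead of it and the grasp point (between the pads) is the TCP; x points along the fingers, y is the direction in which the jaws open and shut, and the axes are right-handed (so a half turn about x gives the same grasp; the last joint's range is limited). The gripper opens to 88 mm and grips with 3 to 60 N. Pads are 19 mm wide; open, the fingers measure 130 mm over their backs; the gripper's body (78 mm by 193 mm) begins 47 mm behind the grasp point.
Start: joints at [-52.936, 20.546, 0.682, 0, -70.136, -16.507], TCP at [0.237, -0.632, 0.207] pointing down, gripper open.
Joint ranges: [-176.03, 176.03], [-82.01, 121.73], [-58.28, 71.71], [-173.87, 95.51], [-174.79, -0.11], [-173.66, 173.66]. Speed limits (degrees/s): [136.94, 136.94, 172.46, 180, 180, 180].

### API

Orientations are given as [roll, pitch, yaw] about the fixed x, y, z axes, in that order (R = Rz(yaw) Ry(pitch) Rx(roll)).
In Python, from plant import r gives the robot as it stands.
- The arm moves only by the tool send_rows, never from a script. Its argument "plan" is a list of rows, each a list of 2 entries, a list of its own where there are three numbers: the shift along the tool's x, y, z scaled (see below), then the turn, a rotation vector about the tool's x, y, z scaled (see below). A call has exactly 5 rows; each row is the pose to reach, as a shift and turn from the pose measured when the call began, along the tool's axes at that moment; what a row does not reach only later rows make up. The controller multiplies each number of a shift by 0.15 m and each number of a turn by pi/4 rad. A row lasts 1/10 s, in which the tool goes at most 50 mm and 8.59 degrees, less where a joint would pass 70% of its speed; a pose out of reach is approached as far as the arm can. A call with a number of a shift or a turn outside -1 to 1 is refused whole. A call with a gripper value outside its range is refused whole. "jaw" is the opening, from -1 (shut) to 1 (fully open), so that 0 is half open, set as the call begins (left out, the last holds). The fingers move at their own pace and stop on an object; "force" is the grip in N (left out, the last holds). Time passes only in rows, so rows that repeat a pose let the fingers close, or fill a call up. It gives the time, the measured TCP pose, the force and the opening at its end, in the units of the state.
- r.get_state(): the state, without advancing time (a new reading comes with each control period).
- r.capture(name): name is "side" or "top" or "wrist"; returns a dict with "color" (420x560x3 uint8, red, green, blue), "range_z" (420x560 float32, m along the optical axis (not along the pixel's ray), 0 where there is no reading), "mtx" (3x3 intrinsics, pixels), "pose" (4x4, takes a point from camera to world coordinates). Camera axes: x right, y down, z forward; pixel columns grow to the right and rows downward; lengths in m; the calibration is good to about 2 mm. The wrist camera is an equidistant fisheye: a pixel r from the principal point sees the ray r / f radians off the axis. A picture is of the moment at which its call begins.
- r.close_job(): hands the job in, once; it reports no verdict.
Trained networks look in a picture, given as the dict that the camera call returned (one of the last four; its "shot" number tells which), for a name from the list of things; names that differ only in an ending like _2 or _b are one class to them, and where a whole thing is asked for, a point or a joint stands for the part that bears it (a point fixed in the world has none). Each returns a list of dicts, best first, with "score" (0 to 1); they miss things now and then, are a little off and sometimes report something else, mostly with a low value. They report only what shows in the picture. A call takes as long as a camera call. They do not tell look-alikes from the thing itself.
- r.find_in(picture, target): "uv" ([column, row] in pixels, amid what is visible of it).
- r.trace(picture, target): "mask" (420x560 bool, what is visible of it) and "uv" ([column, row] in pixels, amid what is visible of it).
The state is a dict: "time_s": time; "joints": joint angles; "qd": joint speeds; "joint_torque": joint torques, N m; "tcp_pos": TCP position; "eef_rot": TCP orientation; "contact_force": force on the tool from outside, world axes, zero at the start; "moment": the same for the moment, N m; "gripper_width": finger opening in m.
Only numpy, scipy, OpenCV 4.12 (cv2) and the standard library are available. Lean on these libraries where they do the work, as an engineer would, in place of code of your own. Each camera call takes 0.05 s, during which the arm holds its last target. There are 200 camera calls.

## Working session

There is one attempt and no reset: what is moved stays moved. The work goes in short steps, Python scripts to look and compute and a tool call to move; the robot and the scene stay as the last step left them, time stands still between calls to the robot, and variables do not carry over. Pictures are saved under pics/ and viewed, about 8 in all and at most 12, crops included, and the job is handed in when it is done.

Besides the shell and the picture viewer there is one more tool, called after "Request:" as name(argument=value, ...) on one line, values as JSON. send_rows: Moves the arm, as the interface text tells. Its arguments: {"type":"object","properties":{"plan":{"type":"array"},"jaw":{"type":"number"},"force":{"type":"number"}},"required":["plan"]}

```bash
ls; mkdir -p pics; python3 - <<'E'
from plant import r
import cv2,numpy as np
s=r.get_state();print({k:np.round(v,3).tolist() for k,v in s.items()})
P=[]
for n in("side","top"):
    p=r.capture(n);P.append(p)
    cv2.imwrite(f"pics/{n}0.png",p["color"][:,:,::-1])
    print(n,np.round(p["pose"],3).tolist(),np.round(p["mtx"],1).tolist())
    for t in("knob","post","gauge","stand","foot"):
        for d in r.find_in(p,t)[:3]:
            u,v=np.round(d["uv"]).astype(int);z=p["range_z"][v,u]
            X=p["pose"]@np.r_[np.linalg.inv(p["mtx"])@[u,v,1]*z,1]
            print(n,t,round(d["score"],2),u,v,np.round(X[:3],3))
E
```

```text
pics
{'time_s': 0.0, 'joints': [-52.935, 20.593, 0.635, -0.02, -70.138, -16.506], 'qd': [-0.045, 0.026, -0.039, -0.047, -0.015, 0.09], 'joint_torque': [0.002, -58.271, 29.307, 6.997, 0.007, -0.0], 'tcp_pos': [0.237, -0.632, 0.206], 'eef_rot': [95.402, 89.902, 115.955], 'contact_force': [0.139, 0.49, -0.072], 'moment': [0.009, -0.007, -0.02], 'gripper_width': 0.087}
side [[-0.841, -0.282, 0.462, 0.188], [-0.542, 0.438, -0.718, 0.594], [-0.0, -0.854, -0.521, 0.563], [0.0, 0.0, 0.0, 1.0]] [[433.1, 0.0, 285.2], [0.0, 433.1, 200.9], [0.0, 0.0, 1.0]]
side knob 0.91 307 192 [ 0.524 -0.001  0.166]
side knob 0.6 220 162 [ 0.741 -0.015  0.163]
side post 0.82 311 222 [0.506 0.012 0.113]
side post 0.74 147 305 [0.661 0.28  0.045]
side post 0.49 227 184 [0.694 0.023 0.142]
side gauge 0.63 302 248 [0.53  0.001 0.036]
side gauge 0.62 324 208 [ 0.551 -0.126  0.056]
side gauge 0.6 254 279 [0.554 0.129 0.04 ]
side stand 0.75 232 212 [ 0.752 -0.053  0.015]
side stand 0.71 317 245 [ 0.523 -0.047  0.016]
side stand 0.41 396 201 [ 0.44  -0.279  0.032]
top [[0.006, -0.996, 0.094, 0.489], [-0.999, -0.009, -0.034, 0.02], [0.034, -0.094, -0.995, 0.952], [0.0, 0.0, 0.0, 1.0]] [[391.6, 0.0, 281.4], [0.0, 391.6, 206.7], [0.0, 0.0, 1.0]]
top knob 0.62 284 222 [ 0.532 -0.011  0.179]
top knob 0.57 294 119 [ 0.742 -0.031  0.177]
top post 0.55 268 242 [0.492 0.02  0.109]
top post 0.55 280 138 [ 0.721 -0.004  0.108]
top gauge 0.84 228 213 [0.559 0.113 0.039]
top gauge 0.57 334 215 [ 0.556 -0.132  0.052]
top gauge 0.19 268 242 [0.492 0.02  0.109]
top stand 0.66 281 236 [ 0.505 -0.008  0.102]
top stand 0.61 289 145 [ 0.707 -0.025  0.101]
```

```bash
python3 - <<'E'
import cv2,numpy as np
a=cv2.imread("pics/side0.png");b=cv2.imread("pics/top0.png")
c=np.vstack([cv2.resize(a[110:330,90:450],(800,489))])
cv2.imwrite("pics/side1.png",c)
cv2.imwrite("pics/top1.png",cv2.resize(b[80:300,180:400],(600,600),interpolation=2))
E
```

```text
(no output)
```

View pics/side1.png

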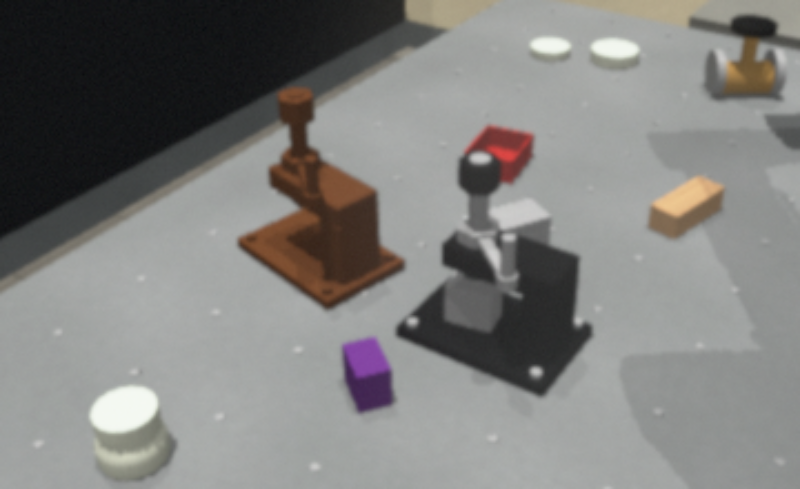

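View pics/top1.png

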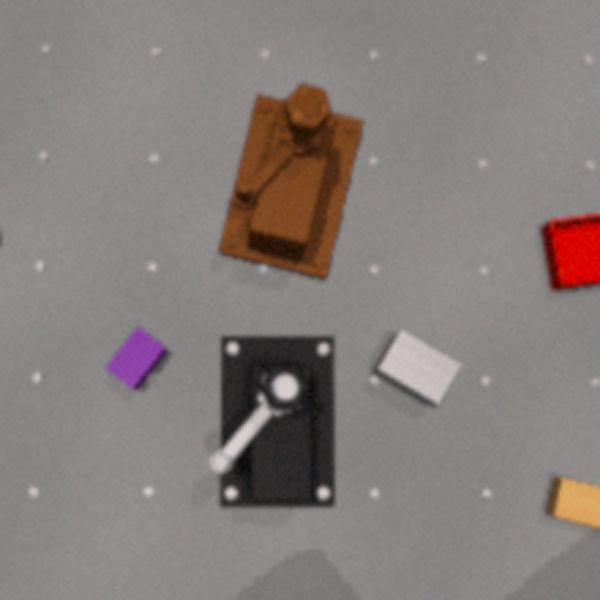

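The side view shows the black stand (knob ~(307,192) full image) with the gauge under it. The top view shows the knob at crop (285,387) and the post at (220,462), so the lever points to world (-x,+y). Counter-clockwise swings it towards the column. Next I'll measure these precisely.

```bash
cat > h.py <<'E'
from plant import r
import cv2,numpy as np
from scipy.spatial.transform import Rotation as R
def cloud(p,m=None):
    z=p["range_z"];v,u=np.nonzero((z>0)&(m if m is not None else True));z=z[v,u]
    if p.get("fish") :
        pass
    c=np.c_[(np.c_[u,v,np.ones(len(u))]@np.linalg.inv(p["mtx"]).T)*z[:,None],np.ones(len(u))]
    return (c@p["pose"].T)[:,:3]
def rel(s,pos,rot=None):
    """scaled shift and turn from state s to world pos / Rotation"""
    R0=R.from_euler("xyz",s["eef_rot"],degrees=True)
    sh=R0.inv().apply(np.array(pos)-s["tcp_pos"])/.15
    tu=(R0.inv()*rot).as_rotvec()/(np.pi/4) if rot is not None else np.zeros(3)
    return np.round(sh,3).tolist(),np.round(tu,3).tolist()
E
python3 - <<'E'
from h import *
for n in("side","top"):
    p=r.capture(n);c=cloud(p)
    b=(abs(c[:,0]-.515)<.12)&(abs(c[:,1])<.08);c=c[b]
    for lo,hi,nm in((.168,.19,"knobtop"),(.155,.168,"knobside"),(.138,.152,"posttop"),(.094,.104,"armtop"),(.008,.016,"base")):
        q=c[(c[:,2]>lo)&(c[:,2]<hi)]
        print(n,nm,len(q),q.mean(0).round(4),q.min(0).round(3),q.max(0).round(3))
    q=c[(c[:,2]>.008)&(c[:,2]<.016)][:,:2]
    print(cv2.minAreaRect((q*1000).astype(np.float32)))
R0=R.from_euler("xyz",r.get_state()["eef_rot"],degrees=True);print(R0.as_matrix().round(3))
w=r.capture("wrist");print(w["mtx"].round(1).tolist(),w["pose"].round(3).tolist())
E
```

```text
side knobtop 218 [ 0.5307 -0.0075  0.1773] [ 0.518 -0.029  0.168] [0.549 0.006 0.182]
side knobside 110 [ 0.5273 -0.0034  0.1619] [ 0.517 -0.022  0.155] [0.547 0.006 0.168]
side posttop 99 [0.5019 0.0164 0.1446] [ 0.473 -0.019  0.138] [0.542 0.041 0.15 ]
side armtop 665 [ 0.4859 -0.0062  0.101 ] [ 0.447 -0.039  0.094] [0.556 0.043 0.104]
side base 1413 [0.5094 0.0066 0.0137] [ 0.439 -0.064  0.008] [0.59  0.04  0.016]
((513.8289794921875, -11.856815338134766), (150.3760986328125, 102.72364807128906), 0.7856878638267517)
top knobtop 224 [ 0.5327 -0.0119  0.1777] [ 0.518 -0.029  0.17 ] [0.548 0.004 0.182]
top knobside 2 [0.5236 0.0008 0.1564] [ 0.519 -0.002  0.155] [0.529 0.004 0.157]
top posttop 27 [0.4784 0.0348 0.1469] [0.474 0.03  0.144] [0.484 0.04  0.15 ]
top armtop 855 [ 0.4904 -0.0133  0.0996] [ 0.447 -0.037  0.095] [0.556 0.012 0.104]
top base 1293 [ 0.5232 -0.0125  0.0118] [ 0.438 -0.062  0.008] [0.587 0.038 0.016]
((512.6734619140625, -12.505245208740234), (148.8939971923828, 99.30474090576172), 0.32999128103256226)
[[ 0.    -0.351  0.936]
 [-0.     0.936  0.351]
 [-1.    -0.     0.   ]]
[[325.2, 0.0, 279.8], [0.0, 325.2, 208.2], [0.0, 0.0, 1.0]] [[-0.352, 0.906, 0.235, 0.174], [0.936, 0.34, 0.089, -0.656], [0.001, 0.251, -0.968, 0.384], [0.0, 0.0, 0.0, 1.0]]
```

Request:
send_rows(plan=[[[-0.3,0.3,0.25],[0.2,0,0]],[[-0.3,0.6,0.5],[0.4,0,0]],[[-0.3,0.8,0.68],[0.55,0,0]],[[-0.3,1,0.85],[0.68,0,0]],[[-0.3,1,0.85],[0.68,0,0]]], jaw=-0.4, force=40)

```text
time_s: 1.25
tcp_pos: [0.3048, -0.4433, 0.2529]
eef_rot: [-4.7, 89.9, -14.8]
contact_force: [0.0, 0.7, 0.4]
gripper_width: 0.0534
```

```bash
cat >> h.py <<'E'
def down(yaw):
    c,s=np.cos(np.radians(yaw)),np.sin(np.radians(yaw))
    return R.from_matrix(np.array([[0,c,s],[0,s,-c],[-1,0,0]]))
def yaw(st):
    y=R.from_euler("xyz",st["eef_rot"],degrees=True).as_matrix()[:,1];return np.degrees(np.arctan2(y[1],y[0]))
AX=np.array([.5327,-.012])
def at(ang,rad=.0717): return AX+rad*np.array([np.cos(np.radians(ang)),np.sin(np.radians(ang))])
def go(pos,yw):
    s=r.get_state();print("t",round(s["time_s"],2),"tcp",np.round(s["tcp_pos"],4),"yaw",round(yaw(s),1),"j",np.round(s["joints"],0),"F",np.round(s["contact_force"],1),"M",np.round(s["moment"],3),"w",round(s["gripper_width"],4))
    print("rel",rel(s,pos,down(yw)))
E
python3 -c "
from h import *
go([*at(139.2),.25],49)"
```

```text
t 1.25 tcp [ 0.3048 -0.4433  0.2529] yaw 79.9 j [-35.   6. -12.  -0. -71. -65.] F [0.  0.7 0.4] M [-0.114 -0.081  0.042] w 0.0534
rel ([0.02, 3.342, 0.579], [0.686, 0.003, -0.001])
```

Request:
send_rows(plan=[[[0,0.33,0.06],[0.19,0,0]],[[0,0.66,0.12],[0.38,0,0]],[[0,1,0.18],[0.57,0,0]],[[0,1,0.18],[0.686,0,0]],[[0,1,0.18],[0.686,0,0]]])

```text
time_s: 1.75
tcp_pos: [0.3586, -0.2983, 0.2535]
eef_rot: [31.2, 89.8, -10.0]
contact_force: [0.9, -0.4, -0.0]
gripper_width: 0.0267
```

```bash
python3 -c "
from h import *
go([*at(139.2),.25],49)"
```

```text
t 1.75 tcp [ 0.3586 -0.2983  0.2535] yaw 48.8 j [ -15.   -1.  -20.   -0.  -71. -116.] F [ 0.9 -0.4 -0. ] M [-0.169 -0.021  0.026] w 0.0267
rel ([0.025, 2.198, -0.861], [-0.004, 0.004, -0.003])
```

Request:
send_rows(plan=[[[0,0.3,-0.12],[0,0,0]],[[0,0.6,-0.24],[0,0,0]],[[0,0.9,-0.36],[0,0,0]],[[0,1,-0.45],[0,0,0]],[[0,1,-0.45],[0,0,0]]])

```text
time_s: 2.25
tcp_pos: [0.407, -0.1393, 0.2539]
eef_rot: [35.5, 89.7, -5.4]
contact_force: [-0.2, -0.4, 1.4]
gripper_width: 0.0261
```

Request:
send_rows(plan=[[[0,0.3,-0.1],[0,0,0]],[[0,0.6,-0.2],[0,0,0]],[[0,0.9,-0.3],[0,0,0]],[[0,1,-0.41],[0,0,0]],[[0,1,-0.41],[0,0,0]]])

```text
time_s: 2.75
tcp_pos: [0.4592, 0.0156, 0.2538]
eef_rot: [32.0, 89.8, -8.6]
contact_force: [0.2, -0.3, -0.0]
gripper_width: 0.0261
```

```bash
python3 - <<'E'
from h import *
go([*at(139.2),.25],49)
p=r.capture("wrist");cv2.imwrite("pics/w1.png",cv2.resize(p["color"][:,:,::-1],(800,600),interpolation=2))
for t in("knob","post"):
    for d in r.find_in(p,t)[:2]:print(t,d)
E
```

```text
t 2.75 tcp [0.4592 0.0156 0.2538] yaw 49.3 j [  27.   -2.  -21.    0.  -71. -157.] F [ 0.2 -0.3 -0. ] M [-0.119  0.02  -0.009] w 0.0261
rel ([0.026, 0.18, 0.013], [0.007, 0.004, -0.003])
knob {'uv': [298.0, 296.8], 'score': 0.62}
post {'uv': [302.2, 218.1], 'score': 0.65}
```

View pics/w1.png

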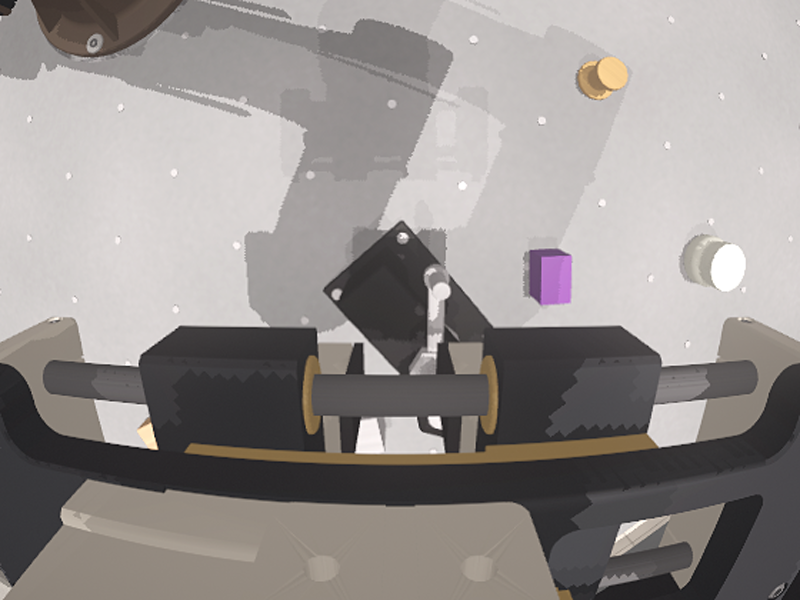

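The wrist view shows the post at (437,288), with the knob hidden by the gripper. Next comes the straddle of the post. I'll also fit the hexagon from the overhead view.

Request:
send_rows(plan=[[[0.2,0.18,0.01],[0,0,0]],[[0.4,0.18,0.01],[0,0,0]],[[0.6,0.18,0.01],[0,0,0]],[[0.73,0.18,0.01],[0,0,0]],[[0.73,0.18,0.01],[0,0,0]]])

```text
time_s: 3.4
tcp_pos: [0.4763, 0.0307, 0.1421]
eef_rot: [-55.8, 89.8, -96.8]
contact_force: [-0.1, -0.1, 0.7]
gripper_width: 0.0263
```

```bash
python3 - <<'E'
from h import *
go([*at(139.2),.143],49)
p=r.capture("side")
cv2.imwrite("pics/s2.png",cv2.resize(p["color"][130:290,230:390,::-1],(600,600),interpolation=2))
E
```

```text
t 3.4 tcp [0.4763 0.0307 0.1421] yaw 49.1 j [  28.    5.  -29.    0.  -56. -159.] F [-0.1 -0.1  0.7] M [-0.105  0.002  0.055] w 0.0263
rel ([-0.006, 0.03, -0.007], [0.001, 0.002, 0.003])
```

View pics/s2.png

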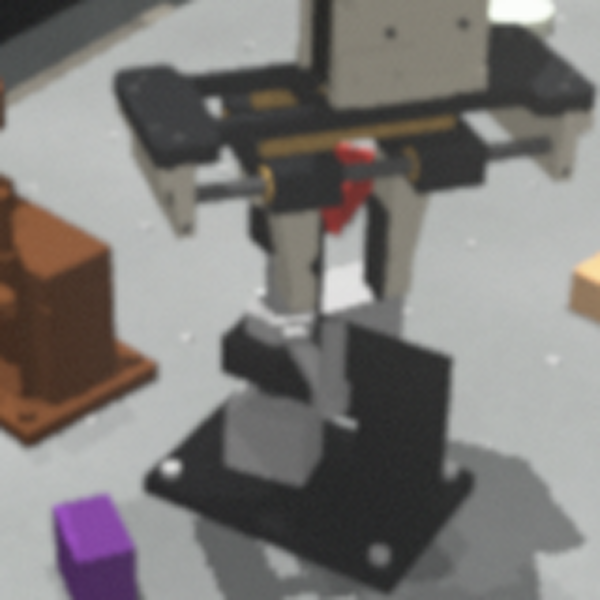

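The side view shows the fingers straddling the post, around (330,290) in the crop. I'll compute the arc.

```bash
cat >> h.py <<'E'
def arc(angs,z,rad=.0717,yo=-90):
    s=r.get_state()
    for a in angs:print(a,rel(s,[*at(a,rad),z],down(a+yo)))
E
python3 - <<'E'
from h import *
arc([145,150,156,161,166],.143)
E
```

```text
145 ([0.007, -0.026, -0.009], [-0.132, 0.004, 0.0])
150 ([0.007, -0.067, -0.003], [-0.243, 0.004, 0.0])
156 ([0.007, -0.116, 0.009], [-0.376, 0.004, 0.001])
161 ([0.007, -0.155, 0.023], [-0.487, 0.004, 0.001])
166 ([0.007, -0.193, 0.04], [-0.598, 0.004, 0.001])
```

Request:
send_rows(plan=[[[0,-0.026,-0.009],[-0.13,0,0]],[[0,-0.067,-0.003],[-0.24,0,0]],[[0,-0.116,0.009],[-0.376,0,0]],[[0,-0.155,0.023],[-0.487,0,0]],[[0,-0.193,0.04],[-0.6,0,0]]])

```text
time_s: 3.95
tcp_pos: [0.464, 0.0048, 0.146]
eef_rot: [-0.2, 89.7, -13.9]
contact_force: [-0.6, 0.3, -0.0]
gripper_width: 0.0263
```

```bash
python3 - <<'E'
from h import *
go([*at(166),.143],76)
arc([171,176,182,187,191],.143)
E
```

```text
t 3.95 tcp [0.464  0.0048 0.146 ] yaw 76.3 j [  25.    3.  -30.    0.  -56. -129.] F [-0.6  0.3 -0. ] M [-0.032 -0.008 -0.02 ] w 0.0263
rel ([0.02, 0.002, -0.007], [0.006, 0.007, 0.0])
171 ([0.02, -0.04, -0.005], [-0.105, 0.007, 0.0])
176 ([0.02, -0.081, -0.0], [-0.216, 0.007, 0.001])
182 ([0.02, -0.13, 0.011], [-0.349, 0.007, 0.001])
187 ([0.02, -0.169, 0.024], [-0.46, 0.007, 0.001])
191 ([0.02, -0.2, 0.037], [-0.549, 0.007, 0.001])
```

```bash
python3 - <<'E'
from h import *
p=r.capture("wrist");cv2.imwrite("pics/w2.png",cv2.resize(p["color"][100:340,180:420,::-1],(600,600),interpolation=2))
E
```

```text
(no output)
```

View pics/w2.png

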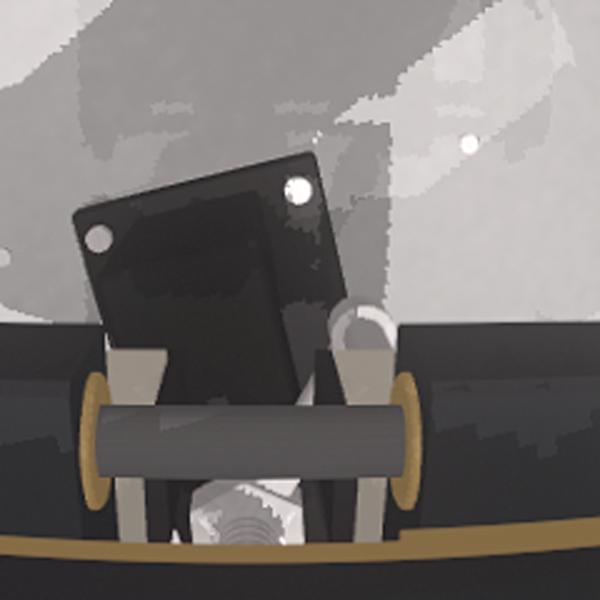

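```bash
cat >> h.py <<'E'
def fproj(p,X):
    c=np.linalg.inv(p["pose"])@np.r_[X,1];th=np.arctan2(np.hypot(c[0],c[1]),c[2]);f=p["mtx"][0,0]
    return p["mtx"][:2,2]+f*th*c[:2]/np.hypot(c[0],c[1])
def fray(p,uv,zc=None,zw=None):
    d=np.array(uv)-p["mtx"][:2,2];th=np.hypot(*d)/p["mtx"][0,0];d=d/np.hypot(*d)
    v=p["pose"][:3,:3]@np.r_[d*np.sin(th),np.cos(th)];o=p["pose"][:3,3]
    return o+v*(zw-o[2])/v[2]
E
python3 - <<'E'
from h import *
go([*at(166),.143],76)
p=r.capture("wrist")
print("tcp",fproj(p,r.get_state()["tcp_pos"]))
for a in(139,150,160,170):print(a,fproj(p,[*at(a),.147]))
uv=[180+365*.4,100+340*.4]
X=fray(p,uv,zw=.147);print(uv,X,np.degrees(np.arctan2(*(X[:2]-AX)[::-1])),np.hypot(*(X[:2]-AX)))
E
```

```text
t 4.0 tcp [0.4637 0.0043 0.1459] yaw 76.6 j [  25.    3.  -30.    0.  -56. -129.] F [-0.5 -0.4  0.8] M [-0.182  0.059  0.034] w 0.0264
rel ([0.019, 0.006, -0.005], [0.013, 0.006, 0.0])
tcp [280.98311148 244.69584609]
139 [336.66719846 256.49144743]
150 [315.69244296 248.6605707 ]
160 [294.78987105 244.77052383]
170 [273.16666339 244.2276752 ]
[326.0, 236.0] [0.46433669 0.03121981 0.147     ] 147.69861288141126 0.0808794985630391
```

```bash
python3 - <<'E'
from h import *
a=r.capture("side");b=r.capture("top")
c=np.hstack([cv2.resize(a["color"][150:270,250:370],(400,400),interpolation=2),cv2.resize(b["color"][170:290,220:340],(400,400),interpolation=2)])
cv2.imwrite("pics/c3.png",c[:,:,::-1])
for n,p in(("s",a),("t",b)):
    for d in r.find_in(p,"post")[:3]:print(n,d)
q=cloud(a);q=q[(abs(q[:,0]-.47)<.04)&(abs(q[:,1]-.02)<.04)&(q[:,2]>.113)&(q[:,2]<.15)]
print(q[::4].round(3).tolist())
E
```

```text
s {'uv': [313.7, 218.8], 'score': 0.87}
s {'uv': [228.8, 181.1], 'score': 0.75}
t {'uv': [283.7, 138.7], 'score': 0.7}
[[0.484, 0.028, 0.148], [0.482, 0.032, 0.148], [0.483, 0.037, 0.149], [0.478, 0.033, 0.149], [0.48, 0.039, 0.149], [0.474, 0.032, 0.147], [0.476, 0.04, 0.149], [0.51, 0.002, 0.113], [0.477, 0.037, 0.145], [0.51, 0.006, 0.113], [0.477, 0.037, 0.143], [0.51, 0.01, 0.113], [0.48, 0.038, 0.14], [0.474, 0.035, 0.141], [0.501, 0.009, 0.114], [0.476, 0.038, 0.139], [0.498, 0.012, 0.114], [0.478, 0.035, 0.135], [0.498, 0.016, 0.114], [0.476, 0.038, 0.135], [0.495, 0.016, 0.114], [0.476, 0.038, 0.133], [0.497, 0.021, 0.114], [0.48, 0.038, 0.13], [0.474, 0.034, 0.13], [0.48, 0.038, 0.128], [0.474, 0.035, 0.128], [0.485, 0.035, 0.122], [0.476, 0.038, 0.127], [0.491, 0.028, 0.114], [0.477, 0.04, 0.126], [0.489, 0.031, 0.114], [0.479, 0.036, 0.12], [0.487, 0.035, 0.115], [0.477, 0.039, 0.121], [0.476, 0.026, 0.113], [0.478, 0.038, 0.117], [0.473, 0.03, 0.115], [0.479, 0.039, 0.115], [0.474, 0.033, 0.114], [0.477, 0.038, 0.114], [0.476, 0.041, 0.114]]
```

View pics/c3.png

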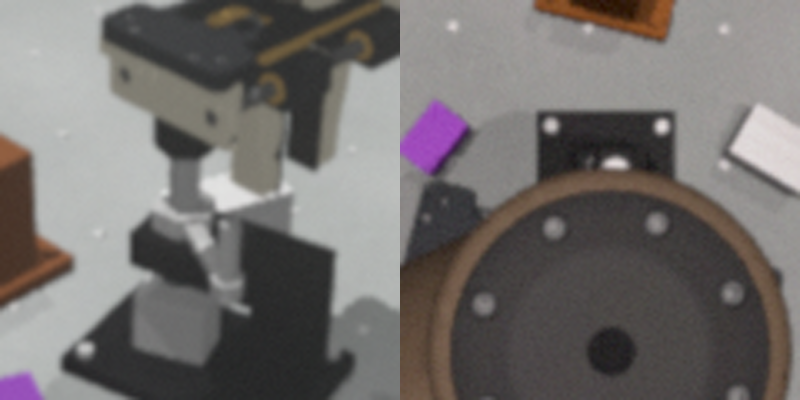

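```bash
python3 - <<'E'
from h import *
a=r.capture("side");s=r.get_state();Rm=R.from_euler("xyz",s["eef_rot"],degrees=True)
for d in([.019,.013,0],[.019,-.013,0],[0,.013,0],[.019,.02,0]):
    X=s["tcp_pos"]+Rm.apply(d);c=np.linalg.inv(a["pose"])@np.r_[X,1];u=a["mtx"]@c[:3]/c[2]
    print(d,X.round(3),u[:2].round(1),"crop",((u[:2]-[250,150])*400/120).round())
q=cloud(a);q=q[(abs(q[:,0]-.47)<.05)&(abs(q[:,1]-.01)<.03)&(q[:,2]>.149)&(q[:,2]<.2)]
for z in np.arange(.15,.2,.005):
    k=q[abs(q[:,2]-z)<.0025]
    if len(k):print(z.round(3),len(k),k.min(0).round(3),k.max(0).round(3))
E
```

```text
[0.019, 0.013, 0] [0.467 0.018 0.125] [328.9 224.9] crop [263. 250.]
[0.019, -0.013, 0] [ 0.46  -0.007  0.125] [338.5 219.3] crop [295. 231.]
[0, 0.013, 0] [0.467 0.018 0.144] [329.5 216. ] crop [265. 220.]
[0.019, 0.02, 0] [0.468 0.025 0.125] [326.2 226.5] crop [254. 255.]
0.15 10 [0.474 0.03  0.149] [0.485 0.04  0.15 ]
0.155 3 [ 0.519 -0.014  0.156] [ 0.519 -0.007  0.157]
0.16 7 [ 0.518 -0.012  0.158] [ 0.52  -0.003  0.162]
0.165 6 [ 0.454 -0.011  0.164] [0.519 0.021 0.167]
0.17 56 [ 0.448 -0.017  0.168] [0.483 0.035 0.172]
0.175 73 [ 0.447 -0.019  0.173] [0.482 0.037 0.177]
0.18 73 [ 0.448 -0.019  0.178] [0.483 0.036 0.182]
0.185 78 [ 0.447 -0.018  0.183] [0.483 0.037 0.187]
0.19 75 [ 0.447 -0.02   0.188] [0.48  0.037 0.192]
0.195 59 [ 0.447 -0.019  0.193] [0.477 0.037 0.197]
0.2 31 [ 0.446 -0.02   0.198] [0.476 0.038 0.2  ]
```

```bash
python3 - <<'E'
from h import *
p=r.capture("wrist");z=p["range_z"];print(p["pose"].round(3).tolist(),r.get_state()["tcp_pos"])
def X(u,v):
    d=np.array([u,v])-p["mtx"][:2,2];th=np.hypot(*d)/p["mtx"][0,0];e=d/max(np.hypot(*d),1e-9)
    c=np.r_[e*np.tan(th),1]*z[v,u];return (p["pose"]@np.r_[c,1])[:3].round(3)
for u,v in((200,80),(400,100),(240,200),(326,228),(326,234),(236,246),(325,250),(280,280),(280,275),(240,255),(320,255)):print(u,v,X(u,v))
a=r.capture("side");c=cloud(a)
for z0 in np.arange(.15,.30,.01):
    k=c[(abs(c[:,2]-z0)<.005)&(abs(c[:,0]-.46)<.13)&(abs(c[:,1])<.13)]
    if len(k):print(z0.round(3),len(k),k.min(0).round(3),k.max(0).round(3))
E
```

```text
[[0.241, 0.939, 0.246, 0.397], [0.97, -0.233, -0.062, 0.022], [-0.001, 0.254, -0.967, 0.321], [0.0, 0.0, 0.0, 1.0]] [0.46335529 0.00554752 0.14428299]
200 80 [ 0.332 -0.044 -0.001]
400 100 [ 0.398  0.148 -0.002]
240 200 [ 0.446 -0.022  0.075]
326 228 [0.473 0.036 0.109]
326 234 [0.472 0.034 0.123]
236 246 [ 0.447 -0.012  0.178]
325 250 [0.457 0.028 0.182]
280 280 [0.435 0.013 0.247]
280 275 [0.434 0.013 0.245]
240 255 [ 0.449 -0.01   0.184]
320 255 [0.458 0.026 0.183]
0.15 51 [ 0.473 -0.013  0.145] [0.541 0.041 0.155]
0.16 71 [ 0.518 -0.013  0.155] [0.546 0.005 0.165]
0.17 139 [ 0.447 -0.02   0.165] [0.546 0.036 0.175]
0.18 151 [ 0.448 -0.023  0.175] [0.483 0.036 0.185]
0.19 141 [ 0.446 -0.022  0.185] [0.48  0.038 0.195]
0.2 128 [ 0.446 -0.022  0.195] [0.475 0.038 0.205]
0.21 105 [ 0.446 -0.026  0.205] [0.475 0.041 0.215]
0.22 67 [ 0.445 -0.026  0.215] [0.473 0.043 0.225]
0.23 79 [ 0.407 -0.072  0.225] [0.521 0.101 0.235]
0.24 543 [ 0.405 -0.075  0.235] [0.523 0.102 0.245]
0.25 655 [ 0.405 -0.073  0.245] [0.522 0.102 0.255]
0.26 660 [ 0.404 -0.077  0.255] [0.524 0.107 0.265]
0.27 1404 [ 0.404 -0.089  0.265] [0.523 0.108 0.275]
0.28 461 [ 0.405 -0.087  0.275] [0.52  0.104 0.285]
0.29 273 [ 0.431 -0.038  0.285] [0.49  0.029 0.295]
```

The arm kinematics agree with the cameras. The visible fingertips, however, sit about 19 mm *behind* the reported TCP (tip z = tcp z + 0.019), and the body starts about 85 mm behind it, so the stated tool length is about 38 mm off. The fingers simply passed above the post, and the lever is untouched. I'll correct for this from here on.

```bash
python3 - <<'E'
from h import *
go([.4785,.0345,.147],50)
go([.4785,.0345,.106],50)
E
```

```text
t 4.4 tcp [0.4633 0.0056 0.1442] yaw 76.0 j [  25.    3.  -30.    0.  -56. -129.] F [-1.  -0.2  0.3] M [ 0.003 -0.01   0.004] w 0.0264
rel ([-0.019, 0.212, 0.052], [0.579, 0.004, 0.001])
t 4.4 tcp [0.4633 0.0056 0.1442] yaw 76.0 j [  25.    3.  -30.    0.  -56. -129.] F [-1.  -0.2  0.3] M [ 0.003 -0.01   0.004] w 0.0264
rel ([0.254, 0.212, 0.051], [0.579, 0.004, 0.001])
```

Request:
send_rows(plan=[[[-0.02,0.1,0.02],[0.19,0,0]],[[-0.02,0.16,0.035],[0.38,0,0]],[[-0.02,0.212,0.052],[0.57,0,0]],[[-0.02,0.212,0.052],[0.58,0,0]],[[-0.02,0.212,0.052],[0.58,0,0]]])

```text
time_s: 4.9
tcp_pos: [0.4783, 0.0346, 0.1469]
eef_rot: [-10.1, 89.8, -49.9]
contact_force: [0.3, 0.0, -0.4]
gripper_width: 0.0264
```

```bash
python3 - <<'E'
from h import *
go([.4785,.0345,.106],50)
E
```

```text
t 4.9 tcp [0.4783 0.0346 0.1469] yaw 50.2 j [  28.    5.  -28.    0.  -57. -158.] F [ 0.3  0.  -0.4] M [-0.082 -0.018  0.005] w 0.0264
rel ([0.273, 0.001, 0.001], [0.004, 0.004, 0.001])
```

Request:
send_rows(plan=[[[0.07,0,0],[0,0,0]],[[0.14,0,0],[0,0,0]],[[0.2,0,0],[0,0,0]],[[0.27,0,0],[0,0,0]],[[0.27,0,0],[0,0,0]]])

```text
time_s: 5.4
tcp_pos: [0.4771, 0.0339, 0.1045]
eef_rot: [-67.5, 89.8, -107.3]
contact_force: [-0.2, -0.4, -0.7]
gripper_width: 0.0261
```

```bash
python3 - <<'E'
from h import *
go([.4785,.0345,.106],50)
arc([145,150,156,161,166],.107)
a=r.capture("side");c=cloud(a)
k=c[(c[:,2]>.105)&(c[:,2]<.2)&(abs(c[:,0]-.48)<.03)&(abs(c[:,1]-.035)<.03)]
for lo in np.arange(.105,.2,.01):
    q=k[abs(k[:,2]-lo-.005)<.005]
    if len(q):print(lo.round(3),len(q),q.min(0).round(3),q.max(0).round(3))
E
```

```text
t 5.4 tcp [0.4771 0.0339 0.1045] yaw 50.2 j [  28.    8.  -32.    0.  -51. -158.] F [-0.2 -0.4 -0.7] M [-0.091  0.04   0.036] w 0.0261
rel ([-0.01, 0.009, 0.004], [0.004, 0.002, 0.004])
145 ([-0.016, -0.038, 0.004], [-0.107, 0.002, 0.004])
150 ([-0.016, -0.079, 0.01], [-0.218, 0.001, 0.004])
156 ([-0.016, -0.128, 0.021], [-0.352, 0.001, 0.005])
161 ([-0.016, -0.168, 0.034], [-0.463, 0.001, 0.005])
166 ([-0.016, -0.206, 0.05], [-0.574, 0.001, 0.005])
0.105 69 [0.471 0.012 0.105] [0.498 0.044 0.115]
0.115 38 [0.474 0.032 0.115] [0.486 0.041 0.125]
0.125 101 [0.452 0.017 0.125] [0.504 0.062 0.135]
0.135 153 [0.452 0.017 0.135] [0.505 0.062 0.145]
0.145 153 [0.451 0.016 0.145] [0.505 0.064 0.155]
0.155 129 [0.45  0.015 0.155] [0.506 0.065 0.165]
0.165 145 [0.45  0.013 0.165] [0.506 0.065 0.175]
0.175 65 [0.45  0.014 0.175] [0.49  0.065 0.185]
0.185 20 [0.454 0.012 0.185] [0.477 0.03  0.195]
0.195 14 [0.45  0.013 0.195] [0.477 0.035 0.199]
```

Now the fingertips (~z 0.124) straddle the post. Swinging CCW.

Request:
send_rows(plan=[[[-0.015,-0.038,0.004],[-0.107,0,0]],[[-0.015,-0.079,0.01],[-0.218,0,0]],[[-0.015,-0.128,0.021],[-0.352,0,0]],[[-0.015,-0.168,0.034],[-0.463,0,0]],[[-0.015,-0.206,0.05],[-0.574,0,0]]])

```text
time_s: 5.95
tcp_pos: [0.4651, 0.0074, 0.1084]
eef_rot: [15.7, 89.8, 2.0]
contact_force: [-1.0, 9.9, -1.6]
gripper_width: 0.0264
```

```bash
python3 - <<'E'
from h import *
go([*at(166),.107],76)
arc([171,176,181,186,191],.107)
E
```

```text
t 5.95 tcp [0.4651 0.0074 0.1084] yaw 76.3 j [  25.    6.  -33.    0.  -51. -129.] F [-1.   9.9 -1.6] M [3.672 0.077 0.019] w 0.0264
rel ([0.009, -0.017, -0.01], [0.006, 0.004, -0.001])
171 ([0.009, -0.058, -0.008], [-0.105, 0.004, -0.001])
176 ([0.009, -0.1, -0.003], [-0.217, 0.004, -0.001])
181 ([0.009, -0.141, 0.006], [-0.328, 0.004, -0.001])
186 ([0.009, -0.18, 0.018], [-0.439, 0.004, -0.0])
191 ([0.009, -0.219, 0.034], [-0.55, 0.004, -0.0])
```

Request:
send_rows(plan=[[[0.005,-0.058,-0.008],[-0.105,0,0]],[[0.005,-0.1,-0.003],[-0.217,0,0]],[[0.005,-0.141,0.006],[-0.328,0,0]],[[0.005,-0.18,0.018],[-0.439,0,0]],[[0.005,-0.219,0.034],[-0.55,0,0]]])

```text
time_s: 6.45
tcp_pos: [0.4625, -0.0244, 0.1079]
eef_rot: [19.0, 89.7, 30.2]
contact_force: [-3.1, 8.1, 1.4]
gripper_width: 0.0264
```

```bash
python3 - <<'E'
from h import *
go([*at(191),.107],101)
a=r.capture("side");c=cloud(a)
q=c[(c[:,2]>.105)&(c[:,2]<.122)&(abs(c[:,0]-.49)<.05)&(c[:,1]>-.04)&(c[:,1]<.05)]
print(q.round(3).tolist())
go([*at(188),.18],100)
E
```

```text
t 6.45 tcp [ 0.4625 -0.0244  0.1079] yaw 101.2 j [  21.    6.  -33.   -0.  -51. -100.] F [-3.1  8.1  1.4] M [3.286 1.088 0.067] w 0.0264
rel ([0.006, -0.008, -0.003], [0.005, 0.006, -0.002])
[[0.535, -0.033, 0.115], [0.532, -0.028, 0.116], [0.531, -0.03, 0.116], [0.529, -0.023, 0.118], [0.529, -0.027, 0.116], [0.528, -0.029, 0.115], [0.54, -0.007, 0.12], [0.527, -0.016, 0.12], [0.529, -0.023, 0.116], [0.526, -0.023, 0.117], [0.525, -0.024, 0.117], [0.524, -0.025, 0.116], [0.54, -0.008, 0.118], [0.537, -0.006, 0.12], [0.533, -0.004, 0.122], [0.532, -0.006, 0.122], [0.53, -0.007, 0.122], [0.529, -0.008, 0.122], [0.528, -0.01, 0.12], [0.527, -0.013, 0.119], [0.526, -0.014, 0.119], [0.525, -0.017, 0.118], [0.526, -0.021, 0.115], [0.524, -0.023, 0.115], [0.521, -0.02, 0.117], [0.521, -0.025, 0.115], [0.54, -0.007, 0.116], [0.537, -0.006, 0.117], [0.534, -0.006, 0.118], [0.531, -0.005, 0.12], [0.529, -0.005, 0.121], [0.529, -0.008, 0.119], [0.528, -0.01, 0.118], [0.527, -0.012, 0.117], [0.526, -0.015, 0.116], [0.524, -0.015, 0.117], [0.523, -0.016, 0.117], [0.522, -0.019, 0.116], [0.52, -0
[... 7374 characters left out ...]
9], [0.466, -0.007, 0.109], [0.465, -0.008, 0.109], [0.463, -0.008, 0.109], [0.46, -0.006, 0.112], [0.459, -0.008, 0.111], [0.458, -0.01, 0.11], [0.457, -0.012, 0.109], [0.455, -0.012, 0.11], [0.454, -0.015, 0.109], [0.454, -0.019, 0.106], [0.465, -0.009, 0.106], [0.463, -0.009, 0.107], [0.461, -0.01, 0.107], [0.459, -0.008, 0.108], [0.458, -0.01, 0.108], [0.457, -0.013, 0.107], [0.455, -0.014, 0.107], [0.453, -0.014, 0.107], [0.46, -0.007, 0.106], [0.458, -0.008, 0.107], [0.456, -0.01, 0.106]]
t 6.5 tcp [ 0.4625 -0.025   0.1079] yaw 101.5 j [  21.    6.  -33.   -0.  -51. -100.] F [-2.9  7.1  0.3] M [2.565e+00 9.950e-01 1.000e-03] w 0.0262
rel ([-0.481, 0.021, 0.001], [0.034, 0.006, -0.002])
```

Forces matched about 9–10 N while swinging, and the depth data put the post at about 184°, so the lock is loosened by roughly 45°. Next I'll unload, lift, and step aside so the knob's hex can be measured.

Request:
send_rows(plan=[[[0,0.05,0],[0,0,0]],[[-0.3,0.05,0],[0,0,0]],[[-0.6,0.05,0],[0,0,0]],[[-0.65,-0.3,0],[0,0,0]],[[-0.65,-0.6,0],[0,0,0]]])

```text
time_s: 7.0
tcp_pos: [0.4822, -0.113, 0.2086]
eef_rot: [1.2, 89.4, 13.0]
contact_force: [1.9, 0.4, 0.0]
gripper_width: 0.026
```

Request:
send_rows(plan=[[[0,-0.3,0],[0,0,0]],[[0,-0.6,0],[0,0,0]],[[0,-0.6,0],[0,0,0]],[[0,-0.6,0],[0,0,0]],[[0,-0.6,0],[0,0,0]]], jaw=0.2)

```text
time_s: 7.5
tcp_pos: [0.5005, -0.2004, 0.2086]
eef_rot: [1.2, 89.4, 13.0]
contact_force: [0.9, -0.3, 0.7]
gripper_width: 0.052
```

```bash
python3 - <<'E'
from h import *
go([*AX,.19],100)
C=[]
for n in("top","side"):
    qs=[]
    for i in range(3):
        p=r.capture(n);c=cloud(p);qs.append(c[np.hypot(*(c[:,:2]-AX).T)<.026])
    q=np.vstack(qs);C.append(q)
    t=q[(q[:,2]>.1735)&(q[:,2]<.183)];print(n,len(t),t.mean(0).round(4))
    for a in range(0,60,5):
        ds=[]
        for k in range(3):
            d=np.radians(a+60*k);w=t[:,:2]@[np.cos(d),np.sin(d)];ds.append(np.percentile(w,98)-np.percentile(w,2))
        print(a,np.round(np.array(ds)*1000,1),end="; ")
    print()
    cv2.imwrite(f"pics/k_{n}.png",p["color"][:,:,::-1]);np.save(f"k_{n}.npy",q)
p=cv2.imread("pics/k_top.png");b=cv2.imread("pics/k_side.png")
x=np.hstack([cv2.resize(p[195:255,255:315],(400,400),interpolation=2),cv2.resize(b[170:270,260:360],(400,400),interpolation=2)])
cv2.imwrite("pics/k.png",np.clip(x.astype(float)**.6*6,0,255).astype(np.uint8))
s=C[1];s=s[(s[:,2]>.154)&(s[:,2]<.174)];np.set_printoptions(suppress=True)
for a in range(0,60,5):
    n=[np.array([np.cos(np.radians(a+60*k)),np.sin(np.radians(a+60*k))]) for k in range(6)]
    m=np.max([(s[:,:2]-AX)@v for v in n],0);print(a,m.mean().round(4),m.std().round(5))
E
```

```text
t 7.5 tcp [ 0.5005 -0.2004  0.2086] yaw 101.8 j [ -1.   7. -17.  -0. -65. -77.] F [ 0.9 -0.3  0.7] M [ 0.091  0.04  -0.041] w 0.052
rel ([0.129, 1.186, 0.465], [0.039, 0.014, -0.001])
top 0 [nan nan nan]<stdin>:9: RuntimeWarning: Mean of empty slice.
  ret = um.true_divide(
Traceback (most recent call last):
IndexError: index -1 is out of bounds for axis 0 with size 0
```

Top is still occluded (the forearm is in the way), so I'll use the side and wrist cameras.

```bash
python3 - <<'E'
from h import *
qs=[]
for i in range(4):
    p=r.capture("side");c=cloud(p);qs.append(c[np.hypot(*(c[:,:2]-AX).T)<.026])
q=np.vstack(qs);print(len(q))
s=q[(q[:,2]>.153)&(q[:,2]<.175)];print(len(s))
from scipy.optimize import minimize
for a in range(0,60,5):
    n=np.array([[np.cos(np.radians(a+60*k)),np.sin(np.radians(a+60*k))] for k in range(6)])
    f=lambda o:np.mean(np.abs(np.max((s[:,:2]-AX-o)@n.T,1)-.016))
    m=minimize(f,[0,0],method="Nelder-Mead");print(a,round(m.fun*1000,3),m.x.round(4))
w=r.capture("wrist")
b=p["color"][160:260,255:355];x=np.hstack([cv2.resize(b,(400,400),interpolation=2),cv2.resize(w["color"],(400,400),interpolation=cv2.INTER_AREA)])[:,:,::-1]
print(fproj(w,[*AX,.177]))
cv2.imwrite("pics/k.png",np.clip(x.astype(float)**.6*8.5,0,255).astype(np.uint8))
E
```

```text
5998
717
0 0.733 [ 0.0019 -0.0019]
5 0.789 [ 0.0019 -0.0018]
10 0.924 [ 0.0018 -0.0018]
15 1.084 [ 0.0018 -0.0019]
20 1.192 [ 0.0016 -0.0018]
25 1.25 [ 0.0016 -0.0017]
30 1.258 [ 0.0015 -0.0017]
35 1.229 [ 0.0014 -0.002 ]
40 1.152 [ 0.0013 -0.0022]
45 1.042 [ 0.0015 -0.0022]
50 0.901 [ 0.0018 -0.002 ]
55 0.791 [ 0.0018 -0.002 ]
[483.68641864 300.524456  ]
```

View pics/k.png

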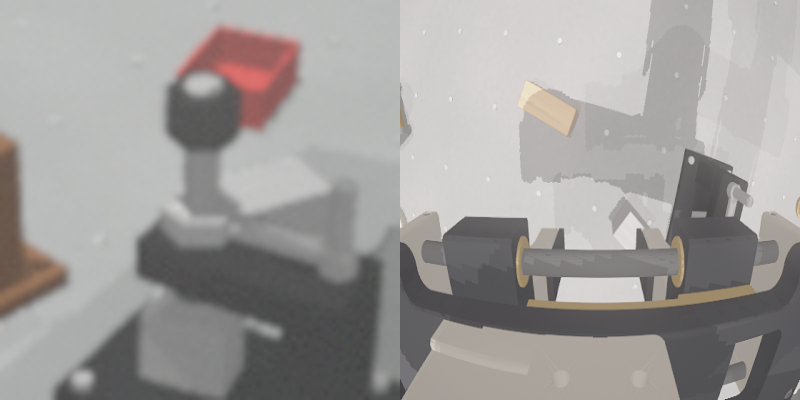

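Hex fit from the side depth: a clear minimum at 0° (flats at 0/60/120°), with the axis near (0.5335, -0.013). The lever is visibly swung to the column. I'll go above the knob at yaw 180, which leaves about 150° of clockwise travel for joint 6.

```bash
sed -i 's/^AX=.*/AX=np.array([.5335,-.013])/' h.py; python3 - <<'E'
from h import *
go([*AX,.195],180)
E
```

```text
t 7.9 tcp [ 0.5007 -0.2005  0.2087] yaw 101.8 j [ -1.   7. -17.  -0. -65. -77.] F [ 0.1  0.2 -0.4] M [-0.015  0.004 -0.005] w 0.0527
rel ([0.097, 1.179, 0.469], [-1.737, 0.012, 0.009])
```

Request:
send_rows(plan=[[[0,0.25,0.1],[-0.19,0.01,0.01]],[[0,0.5,0.2],[-0.38,0.01,0.01]],[[0.05,0.75,0.3],[-0.57,0.01,0.01]],[[0.09,1,0.4],[-0.76,0.01,0.01]],[[0.09,1,0.47],[-0.95,0.01,0.01]]])

```text
time_s: 8.4
tcp_pos: [0.5388, -0.0356, 0.1956]
eef_rot: [39.7, 89.7, 94.8]
contact_force: [-0.4, -0.1, 0.4]
gripper_width: 0.0524
```

```bash
python3 - <<'E'
from h import *
go([*AX,.195],180)
E
```

```text
t 8.4 tcp [ 0.5388 -0.0356  0.1956] yaw 145.1 j [ 17.   8. -17.  -0. -64. -52.] F [-0.4 -0.1  0.4] M [-0.084  0.057  0.047] w 0.0524
rel ([0.005, 0.115, 0.103], [-0.775, 0.006, -0.003])
```

Request:
send_rows(plan=[[[0,0.05,0.05],[-0.19,0,0]],[[0,0.115,0.1],[-0.38,0,0]],[[0,0.115,0.1],[-0.57,0,0]],[[0,0.115,0.1],[-0.76,0,0]],[[0,0.115,0.103],[-0.776,0,0]]])

```text
time_s: 8.9
tcp_pos: [0.5335, -0.0128, 0.1958]
eef_rot: [3.0, 89.7, 93.2]
contact_force: [-0.7, -0.1, 0.2]
gripper_width: 0.0527
```

```bash
python3 - <<'E'
from h import *
go([*AX,.128],180)
E
```

```text
t 8.9 tcp [ 0.5335 -0.0128  0.1958] yaw -179.8 j [ 19.   8. -18.  -0. -64. -19.] F [-0.7 -0.1  0.2] M [-0.     0.119  0.036] w 0.0527
rel ([0.452, -0.0, -0.004], [0.005, 0.007, -0.0])
```

Request:
send_rows(plan=[[[0.15,0,0],[0,0,0]],[[0.3,0,0],[0,0,0]],[[0.4,0,0],[0,0.007,0]],[[0.45,0,0],[0,0.007,0]],[[0.45,0,0],[0,0.007,0]]])

```text
time_s: 9.4
tcp_pos: [0.533, -0.0125, 0.1275]
eef_rot: [111.0, 89.9, -158.8]
contact_force: [0.1, 0.3, 0.1]
gripper_width: 0.0523
```

Request:
send_rows(plan=[[[0,0,0],[0,0,0]],[[0,0,0],[0,0,0]],[[0,0,0],[0,0,0]],[[0,0,0],[0,0,0]],[[0,0,0],[0,0,0]]], jaw=-0.5, force=15)

```text
time_s: 9.9
tcp_pos: [0.5333, -0.0124, 0.1281]
eef_rot: [118.5, 89.9, -151.3]
contact_force: [-2.1, 0.4, 4.7]
gripper_width: 0.0319
```

```bash
python3 - <<'E'
from h import *
go([*AX,.128],180)
a=r.capture("side");c=cloud(a)
f=c[(abs(c[:,0]-.5335)<.09)&(abs(c[:,1]+.013)<.05)&(c[:,2]>.13)&(c[:,2]<.24)]
cv2.imwrite("pics/g.png",cv2.resize(a["color"][130:290,230:390,::-1],(600,600),interpolation=2))
w=r.capture("side")
E
```

```text
t 9.9 tcp [ 0.5333 -0.0124  0.1281] yaw -179.9 j [ 20.  11. -23.   0. -56. -20.] F [-2.1  0.4  4.7] M [ 0.186  0.635 -0.063] w 0.0319
rel ([0.001, -0.002, -0.004], [0.003, -0.001, -0.001])
```

View pics/g.png

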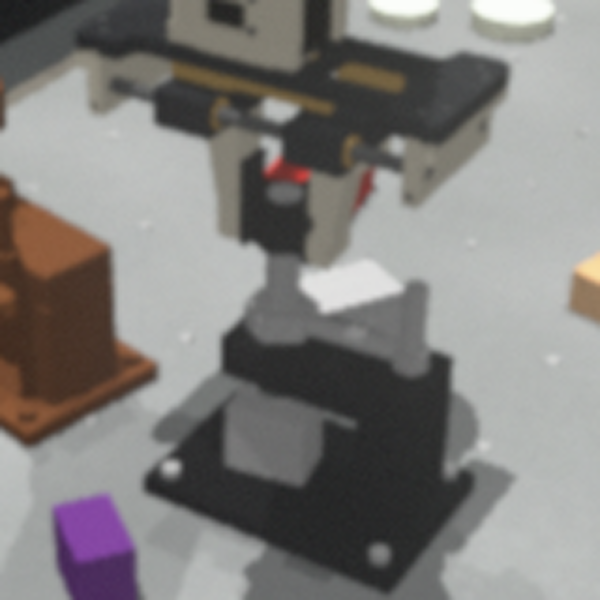

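The knob is gripped, with width 31.9 mm matching 32 mm across flats, and the lever is visibly back at the column. I'll turn clockwise about 40°, sinking 4 mm/rad.

Request:
send_rows(plan=[[[0.004,0,0],[0.19,0,0]],[[0.008,0,0],[0.37,0,0]],[[0.012,0,0],[0.55,0,0]],[[0.016,0,0],[0.73,0,0]],[[0.019,0,0],[0.9,0,0]]], force=25)

```text
time_s: 10.5
tcp_pos: [0.5335, -0.0125, 0.1253]
eef_rot: [-176.0, 89.9, -126.7]
contact_force: [0.8, -0.7, 0.2]
gripper_width: 0.0318
```

```bash
cat >> h.py <<'E'
def avg(n=8):
    L=[]
    for i in range(n):
        r.capture("side");s=r.get_state();L.append(np.r_[s["contact_force"],s["moment"],s["tcp_pos"][2],yaw(s)%360,s["gripper_width"]])
    L=np.array(L);print("t",round(s["time_s"],2),"avg",L.mean(0).round(4),"sem",(L.std(0)/n**.5).round(3)[:6])
E
python3 - <<'E'
from h import *
avg(8)
E
```

```text
t 10.9 avg [ 5.895000e-01 -8.755000e-01  7.868000e-01 -3.418000e-01 -2.924000e-01
 -6.690000e-02  1.253000e-01  1.396503e+02  3.190000e-02] sem [0.148 0.211 0.169 0.028 0.032 0.025]
```

```bash
python3 - <<'E'
from h import *
a=r.capture("side");u0=[]
for z in(.052,.06,.07,.08,.1):
    X=[AX[0]-.004,AX[1]+.008,z];c=np.linalg.inv(a["pose"])@np.r_[X,1];u=a["mtx"]@c[:3]/c[2];print(z,u[:2].round(1));u0.append(u)
U=int(u0[1][0]);V=int(u0[1][1])
for v in range(V-14,V+8):
    row=[]
    for u in(U-4,U,U+4):
        zz=a["range_z"][v,u];X=(a["pose"]@np.r_[np.linalg.inv(a["mtx"])@[u,v,1]*zz,1])[:3];row.append((X*1000).round(0).astype(int).tolist()+[int(a["color"][v,u].mean())])
    print(v,row)
cv2.imwrite("pics/f.png",cv2.resize(np.clip(a["color"][V-25:V+25,U-25:U+25,::-1].astype(float)*2,0,255).astype(np.uint8),(500,500),interpolation=cv2.INTER_NEAREST))
E
```

```text
0.052 [304.1 240.3]
0.06 [304.2 237. ]
0.07 [304.3 232.8]
0.08 [304.5 228.6]
0.1 [304.7 220. ]
222 [[532, 8, 102, 55], [526, 3, 101, 59], [519, 1, 103, 57]]
223 [[530, 11, 102, 43], [526, 4, 100, 46], [517, 3, 102, 46]]
224 [[530, 12, 100, 44], [523, 9, 101, 45], [516, 6, 102, 43]]
225 [[531, 11, 97, 43], [522, 10, 100, 45], [514, 9, 102, 44]]
226 [[529, 12, 96, 42], [521, 11, 99, 44], [513, 12, 102, 43]]
227 [[530, 12, 93, 44], [522, 11, 96, 42], [513, 11, 99, 43]]
228 [[531, 10, 90, 44], [521, 12, 94, 45], [514, 8, 95, 44]]
229 [[530, 11, 89, 43], [521, 12, 92, 41], [512, 11, 95, 42]]
230 [[530, 12, 87, 42], [521, 11, 89, 43], [513, 10, 92, 41]]
231 [[530, 10, 83, 42], [521, 11, 87, 45], [513, 10, 89, 44]]
232 [[530, 11, 81, 44], [521, 11, 85, 42], [512, 12, 89, 45]]
233 [[537, -1, 69, 48], [521, 11, 82, 44], [513, 10, 85, 43]]
234 [[537, -2, 66, 57], [521, 10, 80, 45], [513, 10, 82, 42]]
235 [[536, 1, 66, 63], [529, -3, 66, 54], [512, 11, 81, 48]]
236 [[542, -9, 55, 78], [529, -4, 63, 65], [523, -9, 63, 62]]
237 [[541, -9, 53, 91], [531, -6, 59, 83], [527, -16, 54, 85]]
238 [[539, -4, 54, 99], [533, -10, 53, 97], [527, -15, 52, 98]]
239 [[536, -1, 55, 103], [531, -6, 54, 101], [524, -11, 53, 101]]
240 [[536, 0, 53, 104], [529, -3, 54, 103], [522, -8, 54, 101]]
241 [[535, 1, 52, 106], [527, 0, 54, 104], [521, -5, 54, 102]]
242 [[534, 3, 51, 105], [525, 3, 54, 107], [519, -3, 53, 104]]
243 [[535, 2, 47, 108], [527, 0, 50, 105], [518, 0, 53, 106]]
```

View pics/f.png

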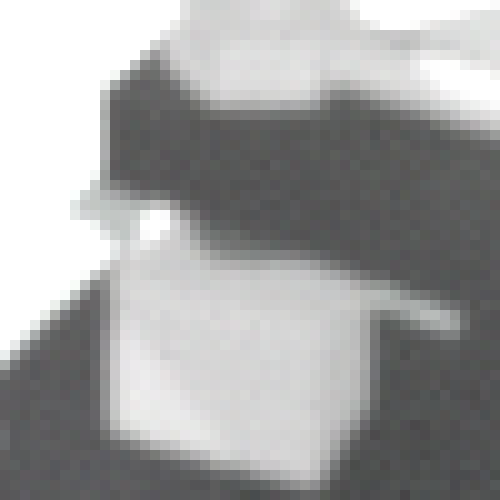

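Side view shows only slivers of the foot and sleeve between arm and block (crop rows ~235–265). I'll check whether the joint-6 torque reads more cleanly than the wrist moment.

```bash
python3 - <<'E'
from h import *
for i in range(5):
    r.capture("side");s=r.get_state();print(np.round(s["joint_torque"],4),np.round(s["moment"],3))
E
```

```text
[  0.5214 -41.1313  24.6667   5.2819  -0.3948  -0.069 ] [-0.527 -0.544  0.047]
[  0.5351 -41.1256  24.6317   5.2363  -0.4165  -0.0928] [-0.522 -0.571  0.108]
[  0.5709 -41.1199  24.5936   5.2002  -0.4397  -0.0948] [-0.541 -0.522  0.177]
[  0.6057 -41.1091  24.5563   5.166   -0.4611  -0.0958] [-0.584 -0.627  0.113]
[  0.6338 -41.0986  24.5184   5.1346  -0.4822  -0.0979] [-0.56  -0.666  0.074]
```

Request:
send_rows(plan=[[[0.001,0,0],[0.05,0,0]],[[0.002,0,0],[0.1,0,0]],[[0.003,0,0],[0.15,0,0]],[[0.004,0,0],[0.2,0,0]],[[0.005,0,0],[0.25,0,0]]])

```text
time_s: 11.7
tcp_pos: [0.5335, -0.0126, 0.1246]
eef_rot: [-164.6, 89.9, -126.2]
contact_force: [0.9, -1.3, -0.8]
gripper_width: 0.0319
```

```bash
cat >> h.py <<'E'
def tq(n=6):
    s=r.get_state();print("t",round(s["time_s"],2),"first j6",round(s["joint_torque"][5],4),"Mz",round(s["moment"][2],3))
    J=[];I=[]
    for i in range(n):
        p=r.capture("side");s=r.get_state();J.append(s["joint_torque"][5]);I.append(p["color"][232:241,298:309].mean(2))
    I=np.mean(I,0)
    print("j6",np.round(J,4),"z",round(s["tcp_pos"][2],4),"yaw",round(yaw(s)%360,2),"Fz",np.round(s["contact_force"],1))
    print("img rows",I[:,:5].mean(1).round(1),I[:,5:].mean(1).round(1))
E
python3 - <<'E'
from h import *
tq()
E
```

```text
t 11.7 first j6 0.5334 Mz 0.113
j6 [ 0.3799 -0.4152 -0.1171  0.0475  0.1069  0.1133] z 0.1245 yaw 128.46 Fz [ 1.5 -1.8 -1. ]
img rows [ 47.4  52.3  59.1  65.9  76.6  90.6  99.8 102.8 104.7] [ 42.9  42.9  44.9  50.   60.4  78.3  94.4 100.8 102.1]
```

Request:
send_rows(plan=[[[0.0005,0,0],[0.025,0,0]],[[0.001,0,0],[0.05,0,0]],[[0.0015,0,0],[0.075,0,0]],[[0.002,0,0],[0.1,0,0]],[[0.0025,0,0],[0.125,0,0]]])

```text
time_s: 12.5
tcp_pos: [0.5335, -0.0126, 0.1242]
eef_rot: [-161.5, 89.9, -128.8]
contact_force: [1.9, -1.8, -0.6]
gripper_width: 0.0319
```

```bash
python3 - <<'E'
from h import *
tq(5)
E
```

```text
t 12.5 first j6 0.209 Mz 0.07
j6 [ 0.1523 -0.2004  0.0105  0.084   0.1104] z 0.1242 yaw 122.83 Fz [ 1.6 -3.6 -0.5]
img rows [ 47.5  53.2  59.9  66.3  76.5  90.5  99.2 102.6 104.4] [ 43.   42.8  44.9  50.3  59.   75.9  93.2 101.1 102.2]
```

Request:
send_rows(plan=[[[0.0005,0,0],[0.025,0,0]],[[0.001,0,0],[0.05,0,0]],[[0.0015,0,0],[0.075,0,0]],[[0.002,0,0],[0.1,0,0]],[[0.0025,0,0],[0.125,0,0]]])

```text
time_s: 13.25
tcp_pos: [0.5335, -0.0126, 0.1238]
eef_rot: [-156.5, 89.9, -129.3]
contact_force: [3.1, -3.4, -0.4]
gripper_width: 0.0318
```

```bash
python3 - <<'E'
from h import *
tq(5)
E
```

```text
t 13.25 first j6 0.2062 Mz 0.083
j6 [ 0.1502 -0.2014  0.0086  0.0821  0.1088] z 0.1238 yaw 117.2 Fz [ 2.7 -3.  -0.2]
img rows [ 48.5  54.2  60.   66.   74.5  86.3  96.9 102.  104.6] [ 42.9  42.8  44.9  49.6  57.9  72.9  91.  100.3 102.1]
```

The j6 torque for an identical slow step is very repeatable (0.209, 0.206). It makes a good contact detector, since the spring adds 0.028 N m per mm. I'll continue with identical steps.

Request:
send_rows(plan=[[[0.0005,0,0],[0.025,0,0]],[[0.001,0,0],[0.05,0,0]],[[0.0015,0,0],[0.075,0,0]],[[0.002,0,0],[0.1,0,0]],[[0.0025,0,0],[0.125,0,0]]])

```text
time_s: 14.0
tcp_pos: [0.5335, -0.0126, 0.1234]
eef_rot: [-151.6, 89.9, -130.1]
contact_force: [2.7, -2.8, -1.1]
gripper_width: 0.0317
```

```bash
python3 - <<'E'
from h import *
tq(5)
E
```

```text
t 14.0 first j6 0.1954 Mz 0.126
j6 [ 0.1386 -0.2127  0.001   0.0769  0.1039] z 0.1234 yaw 111.57 Fz [ 2.5 -3.5 -0.7]
img rows [ 48.9  54.2  60.   65.5  72.9  84.9  96.7 102.6 104.6] [ 42.9  43.6  45.1  50.1  56.9  69.8  89.3 100.4 102.1]
```

Request:
send_rows(plan=[[[0.0005,0,0],[0.025,0,0]],[[0.001,0,0],[0.05,0,0]],[[0.0015,0,0],[0.075,0,0]],[[0.002,0,0],[0.1,0,0]],[[0.0025,0,0],[0.125,0,0]]])

```text
time_s: 14.75
tcp_pos: [0.5335, -0.0127, 0.123]
eef_rot: [-147.1, 89.9, -131.3]
contact_force: [2.0, -3.8, -0.3]
gripper_width: 0.0318
```

```bash
python3 - <<'E'
from h import *
tq(5)
E
```

```text
t 14.75 first j6 0.1769 Mz 0.171
j6 [ 0.1201 -0.2312 -0.0153  0.0618  0.0891] z 0.123 yaw 105.94 Fz [ 3.5 -3.3 -0.7]
img rows [ 47.5  53.2  59.   64.6  70.9  81.8  95.3 102.7 104.8] [ 42.3  42.8  44.8  49.5  56.6  68.3  87.2  98.8 102.1]
```

Request:
send_rows(plan=[[[0.0005,0,0],[0.025,0,0]],[[0.001,0,0],[0.05,0,0]],[[0.0015,0,0],[0.075,0,0]],[[0.002,0,0],[0.1,0,0]],[[0.0025,0,0],[0.125,0,0]]])

```text
time_s: 15.5
tcp_pos: [0.5335, -0.0127, 0.1227]
eef_rot: [-142.6, 89.9, -132.3]
contact_force: [2.4, -4.1, -1.0]
gripper_width: 0.0316
```

```bash
python3 - <<'E'
from h import *
tq(5)
E
```

```text
t 15.5 first j6 0.1577 Mz 0.163
j6 [ 0.1009 -0.2504 -0.0343  0.0428  0.0701] z 0.1226 yaw 100.3 Fz [ 3.1 -4.3 -0.7]
img rows [ 47.1  52.9  58.9  63.5  69.   80.   93.6 102.1 105.2] [ 42.3  42.6  44.8  49.6  56.6  66.8  84.2  97.2 102.1]
```

The torque fell 0.011 and then a steady 0.019 per step, while the baseline had been flat. That puts contact at yaw ≈114°, i.e. 4.6 mm sunk, inside the 3–6 mm given. It is now ~1.0 mm pressed, and 2 mm needs yaw ≈85.7°.

Request:
send_rows(plan=[[[0.0005,0,0],[0.025,0,0]],[[0.001,0,0],[0.05,0,0]],[[0.0015,0,0],[0.075,0,0]],[[0.002,0,0],[0.1,0,0]],[[0.0025,0,0],[0.125,0,0]]])

```text
time_s: 16.25
tcp_pos: [0.5335, -0.0127, 0.1223]
eef_rot: [-134.7, 89.9, -130.1]
contact_force: [3.3, -4.7, -1.2]
gripper_width: 0.0317
```

```bash
python3 - <<'E'
from h import *
tq(5)
E
```

```text
t 16.25 first j6 0.1387 Mz 0.16
j6 [ 0.0098 -0.2739 -0.0558  0.0128  0.0251] z 0.1223 yaw 94.61 Fz [ 2.2 -4.   0.7]
img rows [ 48.2  53.4  58.8  63.   68.8  78.6  92.3 101.4 105.5] [ 42.8  43.1  45.   50.   56.2  64.1  80.5  95.  101.8]
```

Request:
send_rows(plan=[[[0.0005,0,0],[0.025,0,0]],[[0.001,0,0],[0.05,0,0]],[[0.0015,0,0],[0.075,0,0]],[[0.002,0,0],[0.1,0,0]],[[0.0025,0,0],[0.125,0,0]]])

```text
time_s: 17.0
tcp_pos: [0.5335, -0.0128, 0.1219]
eef_rot: [-127.8, 89.9, -129.0]
contact_force: [2.5, -4.8, -1.5]
gripper_width: 0.0317
```

```bash
python3 - <<'E'
from h import *
tq(5)
E
```

```text
t 17.0 first j6 0.1199 Mz 0.241
j6 [-0.0067 -0.2904 -0.0725 -0.004   0.0084] z 0.1219 yaw 88.91 Fz [ 3.2 -5.5 -0.9]
img rows [ 49.1  55.1  59.5  62.8  67.2  76.7  91.  101.  105.4] [ 42.9  43.7  45.1  50.1  56.   63.1  77.6  93.  101.5]
```

Request:
send_rows(plan=[[[0.0004,0,0],[0.018,0,0]],[[0.0008,0,0],[0.036,0,0]],[[0.0012,0,0],[0.054,0,0]],[[0.0015,0,0],[0.07,0,0]],[[0.0015,0,0],[0.07,0,0]]])

```text
time_s: 17.75
tcp_pos: [0.5335, -0.0128, 0.1217]
eef_rot: [-127.1, 89.9, -131.4]
contact_force: [2.6, -4.2, -0.8]
gripper_width: 0.032
```

```bash
python3 - <<'E'
from h import *
tq(2)
P=[r.capture("side") for i in range(5)]
z=np.median([p["range_z"] for p in P],0);a=P[0]
for v in range(233,244):
    row=[]
    for u in range(299,309,2):
        X=(a["pose"]@np.r_[np.linalg.inv(a["mtx"])@[u,v,1]*z[v,u],1])[:3];row.append("%d,%d,%d(%d)"%(*(X*1000).round(),np.mean([p["color"][v,u].mean() for p in P])))
    print(v,*row)
E
```

```text
t 17.75 first j6 -0.2717 Mz 0.108
j6 [-0.1302 -0.0859] z 0.1217 yaw 85.69 Fz [ 3.1 -4.8 -0.2]
img rows [ 49.   54.5  59.9  62.7  67.5  75.7  88.   99.  105.3] [ 43.2  43.3  45.2  50.5  56.3  62.6  75.8  91.8 101.2]
233 541,-4,66(56) 528,10,79(46) 524,10,81(44) 519,10,83(43) 515,11,85(43)
234 540,-2,65(61) 535,-2,67(53) 532,-4,66(49) 519,11,81(45) 515,10,82(43)
235 540,-2,62(63) 535,-1,65(57) 531,-2,66(55) 528,-5,66(51) 515,10,79(46)
236 540,-3,59(71) 535,-1,62(59) 530,-1,65(59) 527,-3,65(57) 524,-7,63(52)
237 543,-8,53(84) 534,-1,60(64) 530,-2,61(62) 526,-3,62(62) 524,-6,61(62)
238 541,-4,54(96) 537,-6,54(80) 530,-2,59(72) 527,-4,59(73) 527,-12,55(77)
239 539,-1,54(103) 536,-3,54(95) 532,-5,54(90) 528,-7,55(91) 525,-9,54(92)
240 537,2,54(107) 534,0,54(103) 531,-3,54(102) 527,-4,54(101) 524,-6,54(101)
241 537,3,52(108) 533,1,52(107) 529,1,54(106) 526,-2,54(104) 522,-3,55(103)
242 537,3,50(109) 533,1,50(109) 529,1,52(108) 525,0,53(106) 521,-1,54(106)
243 537,2,47(108) 533,2,48(108) 529,1,49(108) 524,0,51(109) 521,-1,52(108)
```

The depth now shows the sleeve bottom 3–5 mm above the block top (4 mm expected at 2 mm press), which agrees with the torque estimate. Release and lift.

Request:
send_rows(plan=[[[0,0,0],[0,0,0]],[[0,0,0],[0,0,0]],[[0,0,0],[0,0,0]],[[-0.15,0,0],[0,0,0]],[[-0.35,0,0],[0,0,0]]], jaw=0.2)

```text
time_s: 18.6
tcp_pos: [0.5321, -0.0128, 0.1732]
eef_rot: [-161.7, 89.7, -166.0]
contact_force: [0.5, 0.8, 0.2]
gripper_width: 0.0524
```

```bash
python3 - <<'E'
from h import *
go([*at(184,.0722),.195],94)
p=r.capture("side");c=cloud(p)
k=c[(c[:,2]>.135)&(c[:,2]<.152)&(c[:,0]<.50)&(c[:,0]>.43)&(abs(c[:,1]+.015)<.03)];print("post",len(k),k.mean(0).round(4),k.min(0).round(3),k.max(0).round(3))
s=c[(np.hypot(*(c[:,:2]-AX).T)<.024)&(c[:,2]>.14)&(c[:,2]<.19)];t=s[s[:,2]>np.percentile(s[:,2],80)];print("knob top z",np.percentile(s[:,2],[50,90,98]).round(4))
E
```

```text
t 18.6 tcp [ 0.5321 -0.0128  0.1732] yaw 85.7 j [  20.    9.  -20.   -0.  -62. -114.] F [0.5 0.8 0.2] M [ 0.016 -0.108 -0.019] w 0.0524
rel ([-0.143, -0.071, -0.467], [-0.185, -0.006, 0.002])
post 60 [ 0.4612 -0.015   0.1442] [ 0.456 -0.022  0.135] [ 0.468 -0.01   0.15 ]
knob top z [0.167  0.1744 0.1756]
```

Request:
send_rows(plan=[[[-0.14,0,0],[0,0,0]],[[-0.14,-0.03,-0.2],[-0.09,0,0]],[[-0.14,-0.06,-0.4],[-0.185,-0.006,0]],[[-0.14,-0.06,-0.467],[-0.185,-0.006,0]],[[-0.14,-0.06,-0.467],[-0.185,-0.006,0]]], jaw=-0.4)

```text
time_s: 19.15
tcp_pos: [0.4638, -0.0161, 0.2007]
eef_rot: [-1.5, 89.4, 2.6]
contact_force: [0.8, 0.1, 0.0]
gripper_width: 0.0269
```

```bash
python3 - <<'E'
from h import *
go([.4613,-.016,.107],94)
E
```

```text
t 19.15 tcp [ 0.4638 -0.0161  0.2007] yaw 94.0 j [  23.    0.  -26.    0.  -64. -109.] F [0.8 0.1 0. ] M [ 0.002 -0.074 -0.04 ] w 0.0269
rel ([0.625, 0.002, -0.022], [0.001, 0.012, 0.0])
```

Request:
send_rows(plan=[[[0.2,0,-0.02],[0,0.01,0]],[[0.38,0,-0.02],[0,0.01,0]],[[0.52,0,-0.02],[0,0.01,0]],[[0.62,0,-0.02],[0,0.01,0]],[[0.62,0,-0.02],[0,0.01,0]]])

```text
time_s: 19.65
tcp_pos: [0.4609, -0.0165, 0.1056]
eef_rot: [-151.3, 89.9, -147.3]
contact_force: [0.9, 0.4, -1.1]
gripper_width: 0.0264
```

```bash
python3 - <<'E'
from h import *
go([.4613,-.016,.107],94)
arc([178,172,167,162,157],.107,.0722)
E
```

```text
t 19.65 tcp [ 0.4609 -0.0165  0.1056] yaw 94.0 j [  23.    6.  -33.    0.  -51. -109.] F [ 0.9  0.4 -1.1] M [-0.007  0.037 -0.001] w 0.0264
rel ([-0.009, 0.003, 0.003], [-0.001, -0.003, 0.002])
178 ([-0.009, 0.04, 0.005], [0.133, -0.003, 0.002])
172 ([-0.01, 0.089, 0.013], [0.266, -0.003, 0.002])
167 ([-0.01, 0.13, 0.024], [0.377, -0.003, 0.002])
162 ([-0.01, 0.17, 0.038], [0.488, -0.002, 0.002])
157 ([-0.01, 0.208, 0.055], [0.599, -0.002, 0.002])
```

Request:
send_rows(plan=[[[-0.005,0.04,0.005],[0.133,0,0]],[[-0.005,0.089,0.013],[0.266,0,0]],[[-0.005,0.13,0.024],[0.377,0,0]],[[-0.005,0.17,0.038],[0.488,0,0]],[[-0.005,0.208,0.055],[0.6,0,0]]])

```text
time_s: 20.15
tcp_pos: [0.4672, 0.0141, 0.1067]
eef_rot: [-106.5, 89.7, -129.7]
contact_force: [1.5, -9.2, -4.0]
gripper_width: 0.0261
```

```bash
cat >> h.py <<'E'
def pf(n=1):
    L=[]
    for i in range(n):
        if n>1:r.capture("side")
        s=r.get_state();a=np.arctan2(*(np.array(s["tcp_pos"][:2])-AX)[::-1]);t=np.array([np.sin(a),-np.cos(a)])  # cw tangent
        F=np.array(s["contact_force"]);L.append([-F[:2]@t,F[:2]@[np.cos(a),np.sin(a)],F[2]])
    print("t",round(s["time_s"],2),"ang",round(np.degrees(a),2),"rad",round(np.hypot(*(np.array(s["tcp_pos"][:2])-AX)),4),"yaw",round(yaw(s),1),"z",round(s["tcp_pos"][2],4),"pull/rad/z",np.mean(L,0).round(2),"j6",round(s["joints"][5],1))
E
python3 - <<'E'
from h import *
pf()
arc([154,151,148,145,142],.107,.0722)
E
```

```text
t 20.15 ang 157.76 rad 0.0716 yaw 66.7 z 0.1067 pull/rad/z [ 7.94 -4.85 -3.96] j6 -139.4
154 ([-0.002, 0.031, -0.003], [0.061, -0.002, 0.006])
151 ([-0.002, 0.057, -0.001], [0.128, -0.001, 0.006])
148 ([-0.002, 0.082, 0.002], [0.194, -0.001, 0.006])
145 ([-0.003, 0.106, 0.006], [0.261, -0.001, 0.006])
142 ([-0.003, 0.131, 0.012], [0.328, -0.001, 0.006])
```

Request:
send_rows(plan=[[[0,0.031,-0.003],[0.061,0,0]],[[0,0.057,-0.001],[0.128,0,0]],[[0,0.082,0.002],[0.194,0,0]],[[0,0.106,0.006],[0.261,0,0]],[[0,0.131,0.012],[0.328,0,0]]])

```text
time_s: 20.65
tcp_pos: [0.4758, 0.0298, 0.1067]
eef_rot: [-93.4, 89.5, -131.6]
contact_force: [0.2, -9.1, -2.3]
gripper_width: 0.0263
```

```bash
python3 - <<'E'
from h import *
pf()
arc([141,140,139,138,137],.107,.0722)
E
```

```text
t 20.65 ang 143.42 rad 0.0718 yaw 51.8 z 0.1067 pull/rad/z [ 7.19 -5.53 -2.3 ] j6 -155.8
141 ([-0.002, 0.02, -0.003], [0.018, -0.001, 0.012])
140 ([-0.003, 0.029, -0.002], [0.04, -0.001, 0.012])
139 ([-0.003, 0.037, -0.002], [0.063, -0.0, 0.012])
138 ([-0.003, 0.045, -0.002], [0.085, -0.0, 0.012])
137 ([-0.003, 0.054, -0.001], [0.107, -0.0, 0.012])
```

Request:
send_rows(plan=[[[0,0.02,-0.003],[0.01,0,0]],[[0,0.029,-0.002],[0.02,0,0]],[[0,0.037,-0.002],[0.03,0,0]],[[0,0.045,-0.002],[0.04,0,0]],[[0,0.05,-0.001],[0.04,0,0]]])

```text
time_s: 21.15
tcp_pos: [0.4788, 0.0341, 0.1065]
eef_rot: [-96.3, 89.2, -136.4]
contact_force: [-4.2, -7.5, 0.7]
gripper_width: 0.0263
```

```bash
sed -i 's/^    print("t",round(s\["time_s"\],2),"ang"/    b=a-0;&/; s/t=np.array(\[np.sin(a),-np.cos(a)\])/t=np.array([np.sin(a+.098),-np.cos(a+.098)])/' h.py; python3 - <<'E'
from h import *
pf(); pf(3)
arc([137,136,135,134,133],.107,.0722)
E
```

```text
t 21.15 ang 139.31 rad 0.0722 yaw 49.9 z 0.1065 pull/rad/z [ 8.57 -1.76  0.7 ] j6 -158.1
t 21.3 ang 139.29 rad 0.0722 yaw 50.0 z 0.1065 pull/rad/z [ 7.73 -1.67  0.31] j6 -158.0
137 ([-0.004, 0.019, 0.001], [0.066, -0.002, 0.018])
136 ([-0.004, 0.028, 0.001], [0.088, -0.001, 0.018])
135 ([-0.004, 0.036, 0.002], [0.11, -0.001, 0.018])
134 ([-0.004, 0.044, 0.003], [0.132, -0.001, 0.018])
133 ([-0.004, 0.053, 0.004], [0.155, -0.001, 0.018])
```

Request:
send_rows(plan=[[[0,0.01,0.001],[0,0,0]],[[0,0.015,0.001],[0,0,0]],[[0,0.02,0.001],[0,0,0]],[[0,0.024,0.001],[0,0,0]],[[0,0.028,0.001],[0,0,0]]])

```text
time_s: 21.8
tcp_pos: [0.4796, 0.0355, 0.1063]
eef_rot: [-99.7, 88.9, -139.8]
contact_force: [-5.0, -6.4, 1.1]
gripper_width: 0.0263
```

```bash
python3 - <<'E'
from h import *
pf(); pf(3)
E
```

```text
t 21.8 ang 138.01 rad 0.0725 yaw 49.9 z 0.1063 pull/rad/z [ 8.15 -0.59  1.14] j6 -158.3
t 21.95 ang 137.97 rad 0.0725 yaw 49.9 z 0.1063 pull/rad/z [ 8.09 -0.25  1.5 ] j6 -158.2
```

Request:
send_rows(plan=[[[0,0.003,0],[0,0,0]],[[0,0.006,0],[0,0,0]],[[0,0.008,0],[0,0,0]],[[0,0.01,0],[0,0,0]],[[0,0.01,0],[0,0,0]]])

```text
time_s: 22.45
tcp_pos: [0.4794, 0.0355, 0.1063]
eef_rot: [-100.4, 88.7, -140.6]
contact_force: [-3.9, -6.9, 0.8]
gripper_width: 0.0262
```

```bash
python3 - <<'E'
from h import *
pf(); pf(3)
E
```

```text
t 22.45 ang 138.11 rad 0.0726 yaw 49.9 z 0.1063 pull/rad/z [ 7.9  -1.69  0.78] j6 -158.3
t 22.6 ang 138.1 rad 0.0726 yaw 49.9 z 0.1063 pull/rad/z [ 7.24 -1.22  0.67] j6 -158.3
```

The arm is compliant laterally (~3 N/mm), so a command offset sets a bounded pull. I'll advance in bounded steps.

Request:
send_rows(plan=[[[0,0.01,0],[0,0,0]],[[0,0.018,0],[0,0,0]],[[0,0.024,0],[0,0,0]],[[0,0.03,0],[0,0,0]],[[0,0.03,0],[0,0,0]]])

```text
time_s: 23.1
tcp_pos: [0.4808, 0.0376, 0.1061]
eef_rot: [-101.5, 88.4, -141.7]
contact_force: [-5.4, -5.8, 1.8]
gripper_width: 0.0265
```

```bash
python3 - <<'E'
from h import *
pf(); pf(3)
E
```

```text
t 23.1 ang 136.13 rad 0.0731 yaw 49.8 z 0.1061 pull/rad/z [ 7.9  -0.12  1.84] j6 -158.6
t 23.25 ang 136.1 rad 0.0731 yaw 49.8 z 0.1061 pull/rad/z [ 8.42 -0.4   1.68] j6 -158.6
```

Request:
send_rows(plan=[[[0,0.01,0],[0,0,0]],[[0,0.018,0],[0,0,0]],[[0,0.024,0],[0,0,0]],[[0,0.03,0],[0,0,0]],[[0,0.03,0],[0,0,0]]])

```text
time_s: 23.75
tcp_pos: [0.4823, 0.0398, 0.106]
eef_rot: [-102.3, 88.2, -142.5]
contact_force: [-5.2, -6.2, 2.3]
gripper_width: 0.0265
```

```bash
python3 - <<'E'
from h import *
pf(); pf(3)
E
```

```text
t 23.75 ang 134.11 rad 0.0736 yaw 49.8 z 0.106 pull/rad/z [ 8.13 -0.87  2.32] j6 -158.8
t 23.9 ang 134.11 rad 0.0736 yaw 49.8 z 0.106 pull/rad/z [8.18 0.07 1.94] j6 -158.8
```

Request:
send_rows(plan=[[[0,0.01,0.003],[0,0,0]],[[0,0.018,0.005],[0,0,0]],[[0,0.024,0.008],[0,0,0]],[[0,0.03,0.008],[0,0,0]],[[0,0.03,0.008],[0,0,0]]])

```text
time_s: 24.4
tcp_pos: [0.483, 0.0407, 0.1056]
eef_rot: [-104.4, 87.8, -144.7]
contact_force: [-11.6, -5.2, 7.0]
gripper_width: 0.0268
```

```bash
python3 - <<'E'
from h import *
pf(); pf(3)
E
```

```text
t 24.4 ang 133.28 rad 0.0737 yaw 49.7 z 0.1056 pull/rad/z [11.54  4.1   6.97] j6 -158.9
t 24.55 ang 133.28 rad 0.0737 yaw 49.7 z 0.1056 pull/rad/z [11.83  3.    6.63] j6 -158.9
```

Request:
send_rows(plan=[[[0,0.01,0.003],[0,0,0]],[[0,0.018,0.005],[0,0,0]],[[0,0.024,0.005],[0,0,0]],[[0,0.03,0.005],[0,0,0]],[[0,0.03,0.005],[0,0,0]]])

```text
time_s: 25.05
tcp_pos: [0.483, 0.0413, 0.1053]
eef_rot: [-105.4, 87.3, -145.8]
contact_force: [-12.1, -7.8, 8.1]
gripper_width: 0.0267
```

```bash
python3 - <<'E'
from h import *
pf(); pf(3)
E
```

```text
t 25.05 ang 132.92 rad 0.0741 yaw 49.6 z 0.1053 pull/rad/z [13.83  2.53  8.06] j6 -159.0
t 25.2 ang 132.93 rad 0.0741 yaw 49.6 z 0.1053 pull/rad/z [13.36  1.67  7.51] j6 -159.0
```

Request:
send_rows(plan=[[[0,0.01,0],[0,0,0]],[[0,0.02,0],[0,0,0]],[[0,0.027,0],[0,0,0]],[[0,0.032,0],[0,0,0]],[[0,0.032,0],[0,0,0]]])

```text
time_s: 25.7
tcp_pos: [0.483, 0.0419, 0.105]
eef_rot: [-105.0, 86.9, -145.5]
contact_force: [-9.6, -11.9, 7.2]
gripper_width: 0.0265
```

```bash
python3 - <<'E'
from h import *
pf(); pf(4)
E
```

```text
t 25.7 ang 132.62 rad 0.0746 yaw 49.6 z 0.105 pull/rad/z [15.31 -2.25  7.16] j6 -159.2
t 25.9 ang 132.66 rad 0.0746 yaw 49.6 z 0.105 pull/rad/z [15.07 -2.57  7.03] j6 -159.2
```

The pull reads 15.1–15.3 N, so it's tight. Back off to the centre of the gap.

Request:
send_rows(plan=[[[0,-0.015,0],[0,0,0]],[[0,-0.03,0],[0,0,0]],[[0,-0.046,0],[0,0,0]],[[0,-0.046,0],[0,0,0]],[[0,-0.046,0],[0,0,0]]])

```text
time_s: 26.4
tcp_pos: [0.479, 0.037, 0.1056]
eef_rot: [-105.0, 86.9, -145.4]
contact_force: [-0.3, -0.2, -0.4]
gripper_width: 0.0256
```

```bash
python3 - <<'E'
from h import *
pf(3)
s=r.get_state();q=s["tcp_pos"]
for z in(.125,.15,.18):go([q[0],q[1],z],49.6)
E
```

```text
t 26.55 ang 137.69 rad 0.0741 yaw 49.6 z 0.1054 pull/rad/z [-0.35 -0.19 -0.14] j6 -158.9
t 26.55 tcp [0.4787 0.0369 0.1054] yaw 49.6 j [  28.    9.  -29.    0.  -54. -159.] F [ 0.6  0.1 -0.6] M [ 0.035 -0.13  -0.032] w 0.0264
rel ([-0.13, -0.007, -0.002], [-0.0, -0.018, 0.067])
t 26.55 tcp [0.4787 0.0369 0.1054] yaw 49.6 j [  28.    9.  -29.    0.  -54. -159.] F [ 0.6  0.1 -0.6] M [ 0.035 -0.13  -0.032] w 0.0264
rel ([-0.297, -0.016, -0.004], [-0.0, -0.018, 0.067])
t 26.55 tcp [0.4787 0.0369 0.1054] yaw 49.6 j [  28.    9.  -29.    0.  -54. -159.] F [ 0.6  0.1 -0.6] M [ 0.035 -0.13  -0.032] w 0.0264
rel ([-0.496, -0.026, -0.007], [-0.0, -0.018, 0.067])
```

Free (forces ~0). Lift straight up, then step away to look.

Request:
send_rows(plan=[[[-0.07,-0.004,-0.001],[0,0,0]],[[-0.16,-0.009,-0.002],[0,0,0]],[[-0.297,-0.016,-0.004],[0,0,0]],[[-0.5,-0.026,-0.007],[0,-0.018,0.067]],[[-0.7,-0.036,-0.01],[0,-0.018,0.067]]])

```text
time_s: 27.05
tcp_pos: [0.478, 0.0366, 0.2124]
eef_rot: [79.2, 89.9, 38.8]
contact_force: [0.7, -0.1, 0.3]
gripper_width: 0.0262
```

Request:
send_rows(plan=[[[-0.2,-0.3,0],[-0.1,0,0]],[[-0.2,-0.6,0],[-0.2,0,0]],[[-0.2,-0.9,0.1],[-0.3,0,0]],[[-0.2,-1,0.2],[-0.4,0,0]],[[-0.2,-1,0.2],[-0.5,0,0]]])

```text
time_s: 27.55
tcp_pos: [0.403, -0.0991, 0.2434]
eef_rot: [38.1, 89.8, 20.2]
contact_force: [0.0, 0.3, 0.2]
gripper_width: 0.0264
```

```bash
python3 - <<'E'
from h import *
s=r.get_state();print(s["time_s"],np.round(s["tcp_pos"],3),np.round(s["contact_force"],1))
P=[r.capture("side") for i in range(4)];a=P[0];z=np.median([p["range_z"] for p in P],0);a["range_z"]=z;c=cloud(a)
k=c[(c[:,2]>.135)&(c[:,2]<.152)&(c[:,0]<.50)&(c[:,0]>.45)&(abs(c[:,1]-.03)<.03)];print("post",len(k),k.mean(0).round(4),k.min(0).round(3),k.max(0).round(3))
s=c[(np.hypot(*(c[:,:2]-AX).T)<.024)&(c[:,2]>.14)&(c[:,2]<.19)];print("knob top z",np.percentile(s[:,2],[50,90,98]).round(4))
I=np.mean([p["color"][232:241,298:309].mean(2) for p in P],0);print(I[:,:5].mean(1).round(1),I[:,5:].mean(1).round(1))
for v in range(234,241):
    print(v,*["%d,%d,%d"%tuple(((a["pose"]@np.r_[np.linalg.inv(a["mtx"])@[u,v,1]*z[v,u],1])[:3]*1000).round()) for u in range(299,309,2)])
cv2.imwrite("pics/end.png",cv2.resize(a["color"][110:310,210:430,::-1],(770,700))[:600])
E
```

```text
27.55 [ 0.403 -0.099  0.243] [0.  0.3 0.2]
post 63 [0.479  0.0375 0.1441] [0.475 0.032 0.136] [0.486 0.041 0.15 ]
knob top z [0.1675 0.1743 0.175 ]
[ 51.   55.7  60.5  63.1  66.9  74.2  86.2  96.1 101.8] [46.2 46.  47.3 51.6 56.3 62.5 74.8 89.3 98.2]
234 540,-3,64 536,-3,66 532,-4,67 519,11,81 514,11,83
235 540,-2,62 535,-1,65 531,-3,66 528,-5,66 515,10,80
236 540,-2,60 535,-1,63 531,-3,63 526,-2,65 524,-6,64
237 542,-5,55 535,-2,60 531,-2,61 527,-4,61 525,-8,60
238 540,-3,54 537,-5,54 531,-3,59 527,-4,59 526,-11,55
239 538,0,55 536,-3,54 532,-5,54 529,-8,53 525,-9,54
240 537,2,54 534,0,54 530,-2,54 527,-5,54 523,-6,55
```

View pics/end.png

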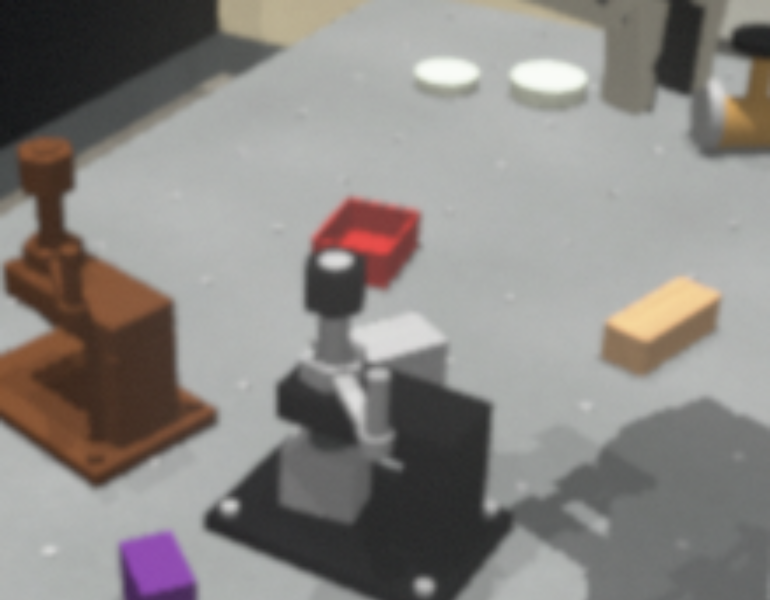

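The final view shows the lever back at its seat, the knob lowered, the foot on the gauge, and everything else in place. The arm is clear. Handing in.

```bash
python3 -c "
from plant import r
print(r.close_job())"
```

```text
the job is handed in; nothing more can be done
None
```

The job is done and handed in at about 28 s of the 72 s limit. No verdict was reported.

- **Loosening:** I swung the lever counter-clockwise by its post, from about 139° to about 183–184° (measured from world +x). The pull was about 8–10 N.
- **Knob:** I turned it about 94° clockwise while the lock was loose. The joint-6 torque put first contact at 66°, which is 4.6 mm of travel and inside the 3–6 mm given. Another 29° presses the foot about 2 mm. The depth image roughly agrees: the sleeve stands 3–5 mm above the block, where 4 mm was expected.
- **Tightening:** I swung the lever back to its seat and pulled until the force on the post read 15.1–15.3 N. I then backed off until the force read about 0 and lifted clear.

**Where my checks disagreed or fell short:**
- **Tool length:** The real fingertips sit about 19 mm behind the reported tool point, not ahead of it. My first lever swing therefore passed above the post without touching anything, and I corrected for the offset afterwards.
- **Foot press:** After contact, the torque rose about 1.7 times faster than the spring alone explains. I put this down to the foot rubbing on the block, so the 2 mm is only good to a few tenths of a mm.
- **Block and bystanders:** In the last picture the block looks in place, and nothing in view looks moved. I did not measure the block again, and the view did not cover every bystander.

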